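Rack sawn asphalt beams and bolt the hold-down bar

TASK

Load the soak rack: put the brown broken half beam left on its rails into the yellow scrap tray, then lay every dark sawn beam on the bench lengthwise across the two narrow rails, level and one to each blue-marked seat (any seats). With all of them lying there let go, draw the barrel bolt back out of the lever's path if that is not yet done, press the red lever down until its catch holds it, and only then slide the bolt fully home over the lever into its keeper. Leave the round cores, tin, scraper and brush where they are.

Things in the scene. Friction and masses are not known exactly. Their poses are not given: they have to be found in the camera images.
- beam1: Sawn asphalt beam, dark grey with stone flecks, a square bar 160 x 40 x 40 mm, about 0.6 kg, starting on the bench lying roughly across the robot's view (long side near y). Origin at its centre (20 mm above what it lies on), x along the 160 mm length. Some of the four beams may be absent.
- beam2: Sawn asphalt beam, dark grey with stone flecks, a square bar 160 x 40 x 40 mm, about 0.6 kg, starting on the bench lying roughly across the robot's view (long side near y). Origin at its centre (20 mm above what it lies on), x along the 160 mm length. Some of the four beams may be absent.
- beam3: Sawn asphalt beam, dark grey with stone flecks, a square bar 160 x 40 x 40 mm, about 0.6 kg, starting on the bench lying roughly across the robot's view (long side near y). Origin at its centre (20 mm above what it lies on), x along the 160 mm length. Some of the four beams may be absent.
- beam4: Sawn asphalt beam, dark grey with stone flecks, a square bar 160 x 40 x 40 mm, about 0.6 kg, starting on the bench lying roughly across the robot's view (long side near y). Origin at its centre (20 mm above what it lies on), x along the 160 mm length. Some of the four beams may be absent.
- seat1 (a point): Seat 1 of 4 on the rack (1 at the rack's -y end, 4 next to the lever; 80 mm apart), marked by blue bands on both rails: the point where the centre of a seated beam belongs, 20 mm above the rail tops, midway between the rails. x along a seated beam (the rack's x, away from the robot), z up.
- seat2 (a point): Seat 2 of 4 on the rack (1 at the rack's -y end, 4 next to the lever; 80 mm apart), marked by blue bands on both rails: the point where the centre of a seated beam belongs, 20 mm above the rail tops, midway between the rails. x along a seated beam (the rack's x, away from the robot), z up.
- seat3 (a point): Seat 3 of 4 on the rack (1 at the rack's -y end, 4 next to the lever; 80 mm apart), marked by blue bands on both rails: the point where the centre of a seated beam belongs, 20 mm above the rail tops, midway between the rails. x along a seated beam (the rack's x, away from the robot), z up.
- seat4 (a point): Seat 4 of 4 on the rack (1 at the rack's -y end, 4 next to the lever; 80 mm apart), marked by blue bands on both rails: the point where the centre of a seated beam belongs, 20 mm above the rail tops, midway between the rails. x along a seated beam (the rack's x, away from the robot), z up.
- rack: Rack on a fixed base 200 x 570 x 8 mm. Origin on the bench midway between seats 2 and 3; x away from the robot, y towards the lever end. Rails along y at x = -40 and 40 mm, 10 mm wide, tops 50 mm up. Lever arm at y = 210 mm; bolt line at x = 30 mm, y = 178 to 355 mm; catch housing 66 mm high at x = -10, y = 236 to 266 mm. Raised hold-down bar at x = 118 mm, up to 138 mm high.
- shaft (a point): Point on the axis of the lever's shaft, at the lever arm, 115 mm from the rack's origin along its x and 45 mm above the bench; the shaft runs along the rack's y (this point has the rack's axes).
- lever (a joint): Red lever, 175 mm long, from the shaft towards the robot; turns the hold-down bar with it. rad: 0 = sprung up (50 deg above level), grows as pressed; at 0.87 it is level and a ball catch holds it (click between 0.74 and 0.87, about 15 N at the pad, else 2 to 3 N; lets go if pulled up by 10 N); stop at 0.90. Caught, the bar lies 10 mm above the beams, 50 mm behind their middle.
- pad (a point): Middle of the top face of the black press pad (36 x 26 mm) near the lever's free end, 157 mm from the shaft axis along the arm and 11 mm above the arm's centre line; it moves with the lever in an arc, from about 172 mm up (lever raised) to 56 mm above the bench (caught).
- bolt (a joint): Brass barrel bolt, rod 12 mm thick, axis 60 mm above the bench, sliding along the rack's -y (towards seat 4) against some 3 N; stays where left. m: 0 = fully drawn back, 0.054 = fully home in the keeper. Beyond 0.010 its tip stands in the path of a raised lever, which then cannot be pressed down. The caught lever lies 3 mm beneath the rod.
- knob (a point): Grip point on the bolt's upright black knob: 16 mm diameter, standing from 66 to 112 mm above the bench; the point lies on its axis 95 mm above the bench. It moves with the bolt; 310 mm from the rack's middle along y when drawn back, 256 mm when home.
- keeper (a point): Middle of the brass keeper, a 12 mm thick arch between lever and seat 4, whose opening takes the bolt's tip; its top is 76 mm above the bench.
- broken: Broken half beam, brown with a yellow stripe near one end, a square bar 110 x 40 x 40 mm, about 0.4 kg, lying across both rails of the rack somewhere along them (its centre 70 mm above the bench). Origin at its centre, x along its 110 mm length.
- tray: Fixed yellow scrap tray on the bench, 150 x 110 mm, 40 mm high, walls and floor 4 mm thick, open on top. Origin at the centre of its underside, x along its 150 mm side.
- core1: Bystander: round asphalt core, 100 mm diameter, 63 mm high; origin at the centre of its underside.
- core2: Bystander: round asphalt core, 100 mm diameter, 63 mm high; origin at the centre of its underside.
- core3: Bystander: round asphalt core, 100 mm diameter, 63 mm high; origin at the centre of its underside.
- core4: Bystander: round asphalt core, 100 mm diameter, 63 mm high; origin at the centre of its underside.
- tin: Bystander: bare tin can, 60 mm diameter, 110 mm high; origin at the centre of its underside.
- scraper: Bystander: scraper lying on the bench, 280 mm long; origin at its middle on the bench.
- wirebrush: Bystander: brush lying on the bench, 200 mm long; origin at its middle on the bench.
Not all that is in view belongs to the job. Leave any green or orange look-alike of the beam2 alone. What is shaped like the beam3 but pink is not meant.

How it is judged:
On the way, in this order (a step that is already met when the one before it is completed fails the run):
1. The broken half beam lies in the scrap tray and every beam present lies level across both rails on a seat of its own, let go, with the lever still up (x of broken in the frame of tray between -0.07 and 0.07 m and y of broken in the frame of tray between -0.05 and 0.05 m and z of broken in the frame of tray below 0.06 m and linear speed of each of broken, beam1, beam2, beam3, beam4 below 0.02 m/s and x of beam1 in the frame of rack between -0.018 and 0.018 m and z of beam1 in the frame of rack between 0.065 and 0.075 m and angle between the x axis of each of beam1, beam2, beam3, beam4 and the x axis of rack, either way round below 0.14 rad and (y of beam1 in the frame of seat1 between -0.014 and 0.014 m or y of beam1 in the frame of seat2 between -0.014 and 0.014 m or y of beam1 in the frame of seat3 between -0.014 and 0.014 m or y of beam1 in the frame of seat4 between -0.014 and 0.014 m) and x of beam2 in the frame of rack between -0.018 and 0.018 m and z of beam2 in the frame of rack between 0.065 and 0.075 m and (y of beam2 in the frame of seat1 between -0.014 and 0.014 m or y of beam2 in the frame of seat2 between -0.014 and 0.014 m or y of beam2 in the frame of seat3 between -0.014 and 0.014 m or y of beam2 in the frame of seat4 between -0.014 and 0.014 m) and x of beam3 in the frame of rack between -0.018 and 0.018 m and z of beam3 in the frame of rack between 0.065 and 0.075 m and (y of beam3 in the frame of seat1 between -0.014 and 0.014 m or y of beam3 in the frame of seat2 between -0.014 and 0.014 m or y of beam3 in the frame of seat3 between -0.014 and 0.014 m or y of beam3 in the frame of seat4 between -0.014 and 0.014 m) and x of beam4 in the frame of rack between -0.018 and 0.018 m and z of beam4 in the frame of rack between 0.065 and 0.075 m and (y of beam4 in the frame of seat1 between -0.014 and 0.014 m or y of beam4 in the frame of seat2 between -0.014 and 0.014 m or y of beam4 in the frame of seat3 between -0.014 and 0.014 m or y of beam4 in the frame of seat4 between -0.014 and 0.014 m) and contact force between the fingers and beam1 below 0.1 N and contact force between the fingers and beam2 below 0.1 N and contact force between the fingers and beam3 below 0.1 N and contact force between the fingers and beam4 below 0.1 N and value of joint lever below 0.3 rad), for 0.3 s.
2. The lever is down past its catch while the bolt is still drawn back clear of it (value of joint lever above 0.82 rad and value of joint bolt below 0.014 m), for 0.2 s.
3. The bolt is fully home with the lever still down (value of joint lever above 0.82 rad and value of joint bolt above 0.049 m), for 0.2 s.
At the end, for the whole second after the job is handed in: Broken half beam in the tray (centre inside, below 60 mm); every beam present at rest on a seat: centre within 18 mm along, 14 mm across and 5 mm in height of the seat point, parallel within 0.14 rad; lever held by its catch (above 0.82 rad); bolt home (above 49 of 54 mm) (all of step 3 and x of broken in the frame of tray between -0.07 and 0.07 m and y of broken in the frame of tray between -0.05 and 0.05 m and z of broken in the frame of tray below 0.06 m and linear speed of each of broken, beam1, beam2, beam3, beam4 below 0.02 m/s and x of beam1 in the frame of rack between -0.018 and 0.018 m and z of beam1 in the frame of rack between 0.065 and 0.075 m and angle between the x axis of each of beam1, beam2, beam3, beam4 and the x axis of rack, either way round below 0.14 rad and (y of beam1 in the frame of seat1 between -0.014 and 0.014 m or y of beam1 in the frame of seat2 between -0.014 and 0.014 m or y of beam1 in the frame of seat3 between -0.014 and 0.014 m or y of beam1 in the frame of seat4 between -0.014 and 0.014 m) and x of beam2 in the frame of rack between -0.018 and 0.018 m and z of beam2 in the frame of rack between 0.065 and 0.075 m and (y of beam2 in the frame of seat1 between -0.014 and 0.014 m or y of beam2 in the frame of seat2 between -0.014 and 0.014 m or y of beam2 in the frame of seat3 between -0.014 and 0.014 m or y of beam2 in the frame of seat4 between -0.014 and 0.014 m) and x of beam3 in the frame of rack between -0.018 and 0.018 m and z of beam3 in the frame of rack between 0.065 and 0.075 m and (y of beam3 in the frame of seat1 between -0.014 and 0.014 m or y of beam3 in the frame of seat2 between -0.014 and 0.014 m or y of beam3 in the frame of seat3 between -0.014 and 0.014 m or y of beam3 in the frame of seat4 between -0.014 and 0.014 m) and x of beam4 in the frame of rack between -0.018 and 0.018 m and z of beam4 in the frame of rack between 0.065 and 0.075 m and (y of beam4 in the frame of seat1 between -0.014 and 0.014 m or y of beam4 in the frame of seat2 between -0.014 and 0.014 m or y of beam4 in the frame of seat3 between -0.014 and 0.014 m or y of beam4 in the frame of seat4 between -0.014 and 0.014 m)); the robot touches nothing.
It fails at once if A bystander (round core, tin, scraper or brush) is shifted by more than 25 mm (distance of any of core1, core2, core3, core4, tin, scraper, wirebrush from where it was at the start of the episode above 0.025 m).
Of beam1, beam2, beam3, beam4 only 2 to 4 are there at a start; the rules pass over those that are not, and their reading is None.
At some moment in a run one of beam1, beam2, beam3, beam4 may be knocked a few centimetres aside while the robot is not near it.
Once in a run the grip may slacken for a moment while it holds something.
It also fails if it takes over 210 s, if anything falls off the work surface, if the arm or the gripper's body presses on something with over 40 N, if the wrist force passes 120 N, or if a joint passes its speed limit or range.

ROBOT

A 6-joint arm with a two-finger parallel gripper is mounted at the origin on the work surface. World frame = base frame: x ahead of the robot, y to its left, z up, the work surface at z = 0. Lengths are in m, angles in rad, forces in N, time in s.
With the tool pointing down it reaches from about 0.325 to 0.925 m from the base axis. Payload 3.1 kg.
Tool frame: the origin (TCP) lies at the centre of the arm's flange, where the gripper is bolted on; the fingertips stand 173 mm ahead of it and the grasp point (between the pads) lies 155 mm ahead of it; x points along the fingers, y is the direction in which the jaws open and shut, and the axes are right-handed (so a half turn about x gives the same grasp; the last joint's range is limited). The gripper opens to 85 mm and grips with 20 to 120 N. Pads are 22 mm wide; open, the fingers measure 114 mm over their backs; the gripper's body (76 mm by 85 mm) begins 54 mm behind the grasp point. The pads swing forward as they close: fully open they stand 13 mm farther back than shut.
Start: joints at [0.994, 0.217, 1.613, -0, 1.311, -0.112], TCP at [0.28, 0.559, 0.405] pointing down, gripper open.
Joint ranges: [-2.75, 2.75], [-0.78, 2.1], [0.31, 2.55], [-1.13, 4.27], [0.13, 2.63], [-2.58, 2.58]. Speed limits (rad/s): [2.79, 2.79, 3.14, 3.14, 3.14, 3.14].

INTERFACE

Orientations are given as a unit quaternion [x, y, z, w].
In Python, from cell import manip, get_image, camera_info, look_for, pinpoint gives the robot as it stands.
- The arm moves only by the shell command python3 -m creep 'ROWS'. ROWS is JSON, a list of rows, each a list of 7 numbers: the shift along the tool's x, y, z each as a share of 0.08 m, from -1 to 1, then the turn, a rotation vector about the tool's x, y, z each as a share of pi/2 rad, from -1 to 1, then the closure, from 0 (fully open) to 1 (shut). In form: [[tx, ty, tz, ax, ay, az, fingers], ...]. A call has 1 to 20 rows; each row is the pose to reach, as a shift and turn from the pose commanded when the call began, along the tool's axes at that moment; what a row does not reach only later rows make up. A row lasts 1/8 s, in which the tool goes at most 62.5 mm and 10.7 degrees, less where a joint would pass 70% of its speed; a pose out of reach is approached as far as the arm can. A call with a number of a shift or a turn outside -1 to 1 is refused whole. A call with a gripper value outside its range is refused whole. The fingers move at their own pace and stop on an object; the grip force is fixed at half the most. Time passes only in rows, so rows that repeat a pose let the fingers close. It gives the time, the measured TCP pose, the force and the opening at its end, in the units of the state.
- manip.sense(): the state, without advancing time (a new reading comes with each control period).
- get_image(name): name is "scene" or "side" or "wrist"; returns the picture (420x560x3 uint8, red, green, blue); there is no depth.
- camera_info(name): a dict with "fx", "fy", "cx", "cy" (pixels), "distortion" ([k1, k2, p1, p2, k3] as OpenCV has them; the pictures are not rectified), "cam_to_world" (4x4, takes a point from camera to world coordinates); the wrist camera has in their place "tool_from_camera" (4x4, takes a point from camera to tool coordinates, whose origin is the TCP and whose axes are the tool frame's). Camera axes: x right, y up, looking along -z (the intrinsics and any distortion apply to the point x, -y, -z); pixel columns grow to the right and rows downward; lengths in m; the calibration is good to about 2 mm. A picture is of the moment at which its call begins: read the wrist's pose just before it. camera_info takes no time and is no camera call.
- manip.sign_off(): hands the job in, once; it reports no verdict.
Trained networks look in the newest picture that a camera, given by its name, has taken for a name from the list of things; names that differ only in an ending like _2 or _b are one class to them, and where a whole thing is asked for, a point or a joint stands for the part that bears it (a point fixed in the world has none). Each returns a list of dicts, best first, with "confidence" (0 to 1); they miss things now and then, are a little off and sometimes report something else, mostly with a low value. They report only what shows in the picture. A call takes as long as a camera call. They do not tell look-alikes from the thing itself.
- look_for(camera, target): "point" ([row, column] in pixels, amid what is visible of it).
- pinpoint(camera, target): "point" ([row, column] in pixels: a listed point, or the origin of a listed thing).
The state is a dict: "time": time; "joint_positions": joint angles; "joint_velocities": joint speeds; "effort": joint torques, N m; "eef_pos": TCP position; "eef_rot": TCP orientation; "ft_force": force on the tool from outside, world axes, zero at the start; "torque": the same for the moment, N m; "opening": finger opening in m.
Only numpy, scipy, OpenCV 4.12 (cv2) and the standard library are available. Lean on these libraries where they do the work, as an engineer would, in place of code of your own. Each camera call takes 0.05 s, during which the arm holds its last target. There are 200 camera calls.

## Working session

There is one attempt and no reset: what is moved stays moved. The work goes in short steps, Python scripts to look and compute and a shell command to move; the robot and the scene stay as the last step left them, time stands still between calls to the robot, and variables do not carry over. Pictures are saved under pics/ and viewed, about 12 in all and at most 16, crops included, and the job is handed in when it is done.

```bash
ls; mkdir -p pics; cat > h.py <<'E'
import numpy as np, cv2
from cell import manip, get_image, camera_info, look_for, pinpoint
from scipy.spatial.transform import Rotation as R
def cam(name):
    c=camera_info(name)
    K=np.array([[c['fx'],0,c['cx']],[0,c['fy'],c['cy']],[0,0,1]])
    D=np.array(c['distortion'],float)
    if 'cam_to_world' in c: T=np.array(c['cam_to_world'])
    else:
        s=manip.sense(); T=np.eye(4); T[:3,:3]=R.from_quat(s['eef_rot']).as_matrix(); T[:3,3]=s['eef_pos']
        T=T@np.array(c['tool_from_camera'])
    return K,D,T
def w(name,rc,z,C=None):
    "pixel (row,col) -> world point at height z"
    K,D,T=C or cam(name)
    u=cv2.undistortPoints(np.array([[[rc[1],rc[0]]]],float),K,D)[0,0]
    d=T[:3,:3]@np.array([u[0],-u[1],-1]); o=T[:3,3]
    return o+d*(z-o[2])/d[2]
def px(name,P,C=None):
    K,D,T=C or cam(name)
    q=(np.asarray(P,float)-T[:3,3])@T[:3,:3]
    q=q*[1,-1,-1]
    return cv2.projectPoints(q.reshape(-1,1,3),np.zeros(3),np.zeros(3),K,D)[0][:,0,::-1]
def save(im,n): cv2.imwrite('pics/'+n+'.png',im[:,:,::-1])
def tool():
    s=manip.sense(); return np.array(s['eef_pos']),R.from_quat(s['eef_rot'])
def rows(P,yaw):
    "shift+turn (shares) in tool axes to bring TCP to P, tool down, jaws along direction yaw (mod pi)"
    p,r=tool(); M=r.as_matrix(); best=None
    for a in (yaw,yaw+np.pi):
        y=np.array([np.cos(a),np.sin(a),0]); x=np.array([0,0,-1.]); G=np.column_stack([x,y,np.cross(x,y)])
        v=R.from_matrix(M.T@G).as_rotvec()
        if best is None or np.linalg.norm(v)<np.linalg.norm(best): best=v
    return np.round(M.T@(np.asarray(P)-p)/.08,3),np.round(best/(np.pi/2),3)
E
python3 - <<'E'
from h import *
s=manip.sense(); print(s['time'],s['eef_pos'],s['eef_rot'],s['opening'],s['ft_force'])
ims=[get_image(n) for n in('scene','side')]
save(ims[0],'scene0');save(ims[1],'side0')
for n in('scene','side'):
    K,D,T=cam(n); print(n,K[0,0],T[:3,3].round(3),(-T[:3,2]).round(2))
    for t,z in(('beam1',.02),('seat1',.07),('seat2',.07),('seat3',.07),('seat4',.07),('rack',0),('broken',.07),('tray',0),('knob',.095),('pad',.172),('keeper',.06),('shaft',.045)):
        for d in pinpoint(n,t)[:5]:
            print(n,t,round(d['confidence'],2),np.round(d['point']),w(n,d['point'],z).round(3))
E
```

```text
pics
0.0 [0.27991742 0.55835296 0.40334825] [ 0.16205402  0.68837656 -0.16366725  0.68781483] 0.08551746308395985 [-0.34134376 -0.08302907 -0.17546859]
scene 388.1651720928789 [0.954 0.682 1.423] [-0.3  -0.43 -0.85]
scene beam1 0.96 [248. 380.] [0.247 0.366 0.02 ]
scene beam1 0.95 [177. 290.] [ 0.348 -0.116  0.02 ]
scene beam1 0.82 [155. 249.] [ 0.435 -0.322  0.02 ]
scene beam1 0.71 [267. 335.] [0.445 0.33  0.02 ]
scene beam1 0.71 [146. 289.] [ 0.252 -0.269  0.02 ]
scene seat1 0.91 [173. 228.] [ 0.581 -0.254  0.07 ]
scene seat1 0.84 [186. 238.] [ 0.582 -0.172  0.07 ]
scene seat1 0.77 [218. 252.] [ 0.612 -0.008  0.07 ]
scene seat1 0.56 [202. 244.] [ 0.597 -0.091  0.07 ]
scene seat2 0.91 [173. 228.] [ 0.581 -0.254  0.07 ]
scene seat2 0.84 [186. 238.] [ 0.582 -0.172  0.07 ]
scene seat2 0.77 [218. 252.] [ 0.612 -0.008  0.07 ]
scene seat2 0.56 [202. 244.] [ 0.597 -0.091  0.07 ]
scene seat3 0.91 [173. 228.] [ 0.581 -0.254  0.07 ]
scene seat3 0.84 [186. 238.] [ 0.582 -0.172  0.07 ]
scene seat3 0.77 [218. 252.] [ 0.612 -0.008  0.07 ]
scene seat3 0.56 [202. 244.] [ 0.597 -0.091  0.07 ]
scene 
[... 1516 characters left out ...]
 0.07 ]
side seat3 0.58 [239. 354.] [ 0.59  -0.167  0.07 ]
side seat4 0.93 [248. 374.] [ 0.591 -0.242  0.07 ]
side seat4 0.61 [226. 335.] [ 0.606 -0.081  0.07 ]
side seat4 0.58 [239. 354.] [ 0.59  -0.167  0.07 ]
side rack 0.82 [250. 344.] [ 0.594 -0.133  0.   ]
side broken 0.98 [247. 367.] [ 0.581 -0.223  0.07 ]
side broken 0.74 [219. 212.] [0.373 0.277 0.07 ]
side broken 0.35 [296. 420.] [ 0.49  -0.461  0.07 ]
side tray 0.91 [295. 420.] [ 0.565 -0.439  0.   ]
side knob 0.62 [180. 208.] [0.514 0.431 0.095]
side knob 0.56 [188. 285.] [0.652 0.174 0.095]
side pad 0.7 [179. 300.] [0.639 0.097 0.172]
side keeper 0.78 [210. 304.] [0.627 0.065 0.06 ]
side shaft 0.82 [201. 316.] [0.712 0.073 0.045]
```

```bash
python3 - <<'E'
import cv2
a=cv2.imread('pics/scene0.png')[80:380,130:530]; cv2.imwrite('pics/s_crop.png',cv2.resize(a,(800,600),interpolation=cv2.INTER_CUBIC))
a=cv2.imread('pics/side0.png')[130:400,150:510]; cv2.imwrite('pics/d_crop.png',cv2.resize(a,(800,600),interpolation=cv2.INTER_CUBIC))
E
```

```text
(no output)
```

View pics/s_crop.png

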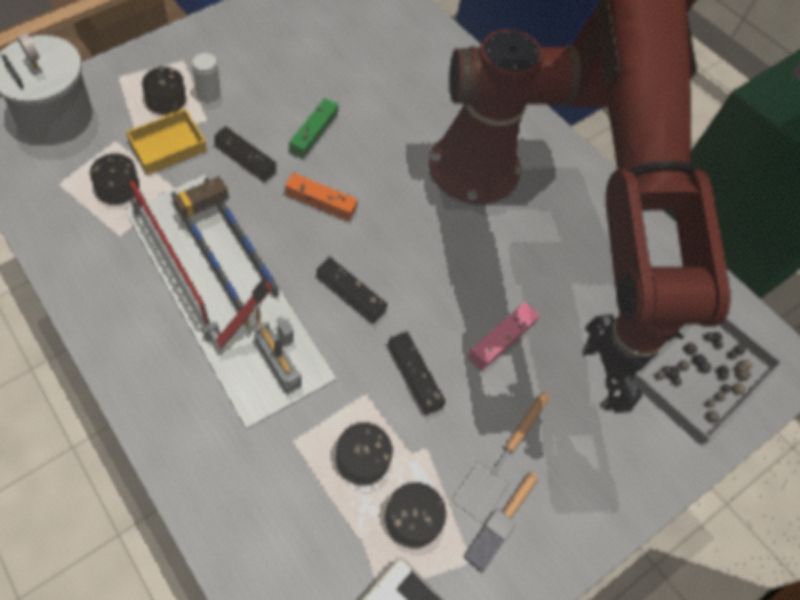

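View pics/d_crop.png

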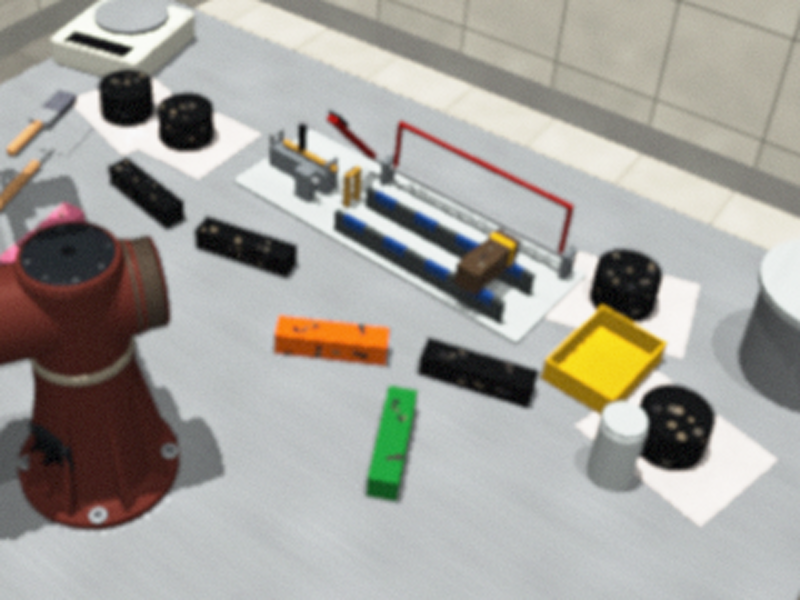

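The scene shows three dark beams, at crop pixels (245,153), (350,290) and (415,372). The green, orange and pink bars are look-alikes. The broken half sits on the rails near seat 1 and the tray is beyond it. The lever is up and the bolt is at the near-y end. Next I fit poses from both cameras.

```bash
cat >> h.py <<'E'
from scipy.optimize import least_squares, minimize
def box(x,y,yaw,zc,L,W=.04,H=.04):
    g=np.array([[a,b,c] for a in(-1,1) for b in(-1,1) for c in(-1,1)])*[L/2,W/2,H/2]
    return g@R.from_euler('z',yaw).as_matrix().T+[x,y,zc]
def fitbox(ims,cams,mask,x0,zc,L,roi=.13):
    "fit box pose by silhouette overlap; ims {name:img}, mask(img)->bool"
    ms={}
    for n in ims:
        m=mask(ims[n].astype(int)).astype(np.uint8)
        m=cv2.morphologyEx(m,cv2.MORPH_CLOSE,np.ones((5,5)))
        k=np.zeros_like(m); b=box(*x0,zc,L+.05,.1,.06)
        cv2.fillConvexPoly(k,cv2.convexHull(px(n,b,cams[n])[:,::-1].astype(np.int32)),1); ms[n]=m*k
    def f(p):
        s=0
        for n in ms:
            k=np.zeros(ms[n].shape,np.uint8)
            h=cv2.convexHull((px(n,box(*p,zc,L),cams[n])[:,::-1]*16).astype(np.int32))
            big=np.zeros((ms[n].shape[0],ms[n].shape[1]),np.uint8)
            cv2.fillConvexPoly(big,h,255,cv2.LINE_AA,4); k=big/255.
            s+=1-np.minimum(k,ms[n]).sum()/np.maximum(k,ms[n]).sum()
        return s/len(ms)
    best=None
    for dy in(-.35,0,.35):
        S=np.array([x0+d for d in np.array([[0,0,dy],[.02,0,dy],[0,.02,dy],[0,0,dy+.25]])])
        r=minimize(f,S[0],method='Nelder-Mead',options=dict(initial_simplex=S,xatol=3e-4,fatol=1e-4))
        if best is None or r.fun<best.fun: best=r
    return best.x.round(4),round(1-best.fun,2)
dark=lambda i:(i.max(2)<62)
brown=lambda i:(i[...,0]-i[...,2]>22)&(i[...,0]-i[...,1]<70)
E
python3 - <<'E'
from h import *
rd=lambda n:cv2.imread(f'pics/{n}0.png')[:,:,::-1]
ims={n:rd(n) for n in('scene','side')}; cams={n:cam(n) for n in ims}
for x0 in([.435,-.316,1.75],[.434,.124,2.0],[.435,.325,1.5]):
    print('beam',fitbox(ims,cams,dark,np.array(x0),.02,.16), [fitbox({n:ims[n]},cams,dark,np.array(x0),.02,.16) for n in ims])
print('broken',fitbox(ims,cams,brown,np.array([.586,-.22,-.1]),.07,.11))
obs={'scene':[((173,228),'s1'),((186,238),'s2'),((202,244),'s3'),((218,252),'s4'),((205,242),'r'),((251,240),'sh'),((227,262),'pad')],
'side':[((248,374),'s1'),((239,354),'s2'),((226,335),'s3'),((250,344),'r'),((201,316),'sh'),((179,300),'pad')]}
L={'s1':(0,-.12,.07),'s2':(0,-.04,.07),'s3':(0,.04,.07),'s4':(0,.12,.07),'r':(0,0,0),'sh':(.115,.21,.045),'pad':(.0225,.21,.172)}
def res(p):
    o=[]
    for n in obs:
        P=np.array([R.from_euler('z',p[2]).apply(L[k])+[p[0],p[1],0] for _,k in obs[n]])
        o.append((px(n,P,cams[n])-np.array([q for q,_ in obs[n]])).ravel())
    return np.concatenate(o)
r=least_squares(res,[.595,-.125,-.1],loss='soft_l1'); print('rack',r.x.round(4)); print(res(r.x).reshape(-1,2).round(1).tolist())
p=r.x
for n,q in(('scene',(256,267)),('side',(188,285))):
    print('knob in rack',R.from_euler('z',-p[2]).apply(w(n,q,.095)-[p[0],p[1],0]).round(3))
# tray outline by yellow mask top rim
for n in ims:
    i=ims[n].astype(int); m=((i[...,0]-i[...,2]>90)&(i[...,1]>110)).astype(np.uint8)
    c=max(cv2.findContours(m,0,2)[0],key=cv2.contourArea); print(n,cv2.contourArea(c),cv2.boxPoints(cv2.minAreaRect(c)).round().tolist())
for n in ims: print(n,px(n,[[.565,-.435,0]],cams[n]))
t=lambda P,y,n:print(n,manip.sense()['joint_positions'].__class__)
E
```

```text
beam (array([ 0.4292, -0.3102,  1.7106]), np.float64(0.7)) [(array([ 0.4308, -0.3109,  1.6833]), np.float64(0.66)), (array([ 0.432 , -0.3093,  1.8148]), np.float64(0.75))]
beam (array([0.4334, 0.113 , 1.6567]), np.float64(0.65)) [(array([0.4346, 0.1105, 1.6602]), np.float64(0.58)), (array([0.4324, 0.11  , 1.6478]), np.float64(0.71))]
beam (array([0.4361, 0.3282, 1.2871]), np.float64(0.65)) [(array([0.435 , 0.3263, 1.2865]), np.float64(0.57)), (array([0.4365, 0.3295, 1.2844]), np.float64(0.74))]
broken (array([ 0.592 , -0.2268,  0.0315]), np.float64(0.57))
rack [ 0.5947 -0.1252 -0.0558]
[[2.1, -0.4], [2.6, -1.8], [0.6, 1.1], [-0.7, 2.5], [-0.7, -0.1], [-0.1, -0.1], [-2.3, -2.4], [1.0, -0.1], [-0.6, -0.2], [2.3, -0.3], [-1.2, -1.6], [-1.3, 0.0], [3.1, 1.5]]
knob in rack [0.045 0.301 0.095]
knob in rack [0.04  0.3   0.095]
scene 361.5 [[195.0, 148.0], [225.0, 139.0], [229.0, 154.0], [199.0, 163.0]]
side 1297.5 [[391.0, 296.0], [424.0, 261.0], [450.0, 285.0], [417.0, 321.0]]
scene [[154.05978169 213.15832075]]
side [[294.03334039 419.27256822]]
```

```bash
cat >> h.py <<'E'
def plan(P,yaw,n=None):
    "turn share about tool x (first), then total shift shares in the turned axes"
    p,r=tool(); _,v=rows(P,yaw); r2=r*R.from_rotvec(v*np.pi/2)
    t=r2.inv().apply(np.asarray(P)-p)/.08
    print('turn',v,'then shift',t.round(3),'calls>=',np.ceil(abs(t).max()))
E
python3 - <<'E'
from h import *
print(np.array(camera_info('wrist')['tool_from_camera']).round(3), camera_info('wrist')['fx'])
p,r=tool(); print(r.as_matrix().round(3))
plan([.50,-.12,.48],np.pi/2-.056)
E
```

```text
[[-0.001  0.322 -0.947  0.03 ]
 [ 1.     0.001 -0.    -0.001]
 [ 0.001 -0.947 -0.322 -0.083]
 [ 0.     0.     0.     1.   ]] 307.15555893327684
[[ 0.     0.448  0.894]
 [-0.     0.894 -0.448]
 [-1.     0.     0.   ]]
turn [-0.26  0.   -0.  ] then shift [-0.941 -8.316  3.222] calls>= 9.0
```

```bash
python3 -m creep '[[-0.3,0,0,-0.13,0,0,0],[-0.6,0,0,-0.26,0,0,0],[-0.94,0,0,-0.26,0,0,0]]'
A='a'; 
python3 -m creep '[[0,-0.46,0.18,0,0,0,0],[0,-0.924,0.358,0,0,0,0]]' >/dev/null
python3 -m creep '[[0,-0.46,0.18,0,0,0,0],[0,-0.924,0.358,0,0,0,0]]' >/dev/null
python3 -m creep '[[0,-0.46,0.18,0,0,0,0],[0,-0.924,0.358,0,0,0,0]]' >/dev/null
python3 -m creep '[[0,-0.46,0.18,0,0,0,0],[0,-0.924,0.358,0,0,0,0]]' >/dev/null
python3 -m creep '[[0,-0.46,0.18,0,0,0,0],[0,-0.924,0.358,0,0,0,0]]' >/dev/null
python3 -m creep '[[0,-0.46,0.18,0,0,0,0],[0,-0.924,0.358,0,0,0,0]]' >/dev/null
python3 -m creep '[[0,-0.46,0.18,0,0,0,0],[0,-0.924,0.358,0,0,0,0]]' >/dev/null
python3 -m creep '[[0,-0.46,0.18,0,0,0,0],[0,-0.924,0.358,0,0,0,0]]' >/dev/null
python3 -m creep '[[0,-0.46,0.18,0,0,0,0],[0,-0.924,0.358,0,0,0,0],[0,-0.924,0.358,0,0,0,0],[0,-0.924,0.358,0,0,0,0]]'
python3 - <<'E'
from h import *
C=cam('wrist'); im=get_image('wrist'); save(im,'w1'); np.save('w1C.npy',np.array(C,dtype=object),allow_pickle=True)
print(manip.sense()['time'],manip.sense()['eef_pos'])
for t,z in(('seat1',.07),('rack',0),('broken',.07),('tray',0),('knob',.095),('pad',.172),('keeper',.06),('shaft',.045)):
    for d in pinpoint('wrist',t)[:5]:
        print(t,round(d['confidence'],2),np.round(d['point']),w('wrist',d['point'],z,C).round(3))
E
```

```text
time: 1.68
eef_pos: [0.2801, 0.5586, 0.4802]
eef_rot: [0.019, 0.707, -0.02, 0.707]
ft_force: [-0.5, 1.4, 0.1]
opening: 0.0857
time: 4.18
eef_pos: [0.4998, -0.1198, 0.4798]
eef_rot: [0.02, 0.707, -0.02, 0.707]
ft_force: [-0.4, -0.7, 0.4]
opening: 0.0853
4.225 [ 0.49975574 -0.11934823  0.47982493]
seat1 0.77 [240. 191.] [ 0.588 -0.245  0.07 ]
seat1 0.77 [244. 370.] [ 0.608 -0.004  0.07 ]
seat1 0.68 [239. 311.] [ 0.596 -0.083  0.07 ]
seat1 0.65 [244. 251.] [ 0.597 -0.165  0.07 ]
rack 0.86 [219. 280.] [ 0.59  -0.126  0.   ]
broken 0.9 [240. 209.] [ 0.588 -0.221  0.07 ]
broken 0.64 [303. 414.] [0.706 0.064 0.07 ]
tray 0.75 [211.  75.] [ 0.56  -0.441  0.   ]
knob 0.78 [272. 506.] [0.645 0.167 0.095]
knob 0.66 [241. 208.] [ 0.579 -0.216  0.095]
pad 0.71 [300. 479.] [0.629 0.084 0.172]
keeper 0.93 [259. 410.] [0.639 0.057 0.06 ]
shaft 0.92 [305. 414.] [0.729 0.075 0.045]
```

View pics/w1.png

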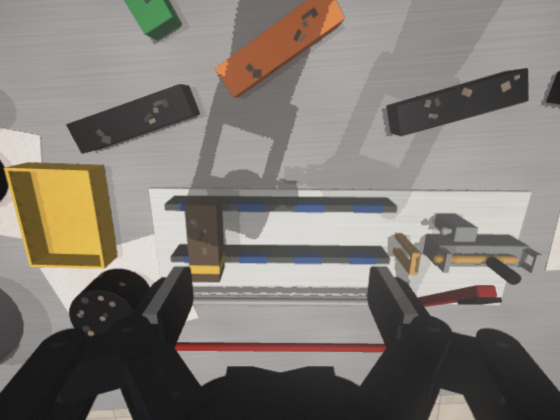

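The wrist view shows the near base edge from (152,189) to (529,192). Both rails have blue bands, the broken half is at (205,238), the keeper at (406,253), and the knob at (505,270). I now refine the rack, broken-half and tray poses from this picture.

```bash
python3 - <<'E'
from h import *
C=tuple(np.load('w1C.npy',allow_pickle=True)); im=cv2.imread('pics/w1.png')[:,:,::-1]; i=im.astype(int)
print('base near edge',[w('wrist',q,.008,C).round(4) for q in((189,152),(192,529),)])
m=((i[...,2]-i[...,0]>35)).astype(np.uint8); n,l,s,c=cv2.connectedComponentsWithStats(m)
for k in range(1,n):
    if s[k,4]>20: print('blue',s[k],c[k].round(1), w('wrist',c[k][::-1],.05,C).round(4))
b=fitbox({'wrist':im},{'wrist':C},lambda i:(i.max(2)<110)&(i[...,0]-i[...,2]>8)|((i[...,0]-i[...,2]>90)),np.array([.588,-.222,0.]),.07,.11); print('broken',b)
for x0 in([.43,-.31,1.75],[.434,.112,1.65]):
    print('beam',fitbox({'wrist':im},{'wrist':C},dark,np.array(x0),.02,.16))
m=((i[...,0]-i[...,2]>90)&(i[...,1]>100)&(np.arange(560)<130)).astype(np.uint8); m=cv2.morphologyEx(m,cv2.MORPH_CLOSE,np.ones((9,9)))
c=max(cv2.findContours(m,0,2)[0],key=cv2.contourArea); h=cv2.approxPolyDP(cv2.convexHull(c),6,True)[:,0]
print('tray',h.tolist(),[w('wrist',q[::-1],.04,C).round(3).tolist() for q in h])
E
```

```text
base near edge [array([ 0.5291, -0.3121,  0.008 ]), array([0.5662, 0.2466, 0.008 ])]
blue [179 204   5   7  27] [180.5 207. ] [ 0.546  -0.2594  0.05  ]
blue [238 205  28   6 160] [250.9 207.5] [ 0.5523 -0.1631  0.05  ]
blue [296 205  29   7 200] [309.9 208. ] [ 0.5577 -0.082   0.05  ]
blue [354 205  29   8 200] [368.1 208.6] [ 0.5632 -0.002   0.05  ]
blue [184 256   5   7  28] [185.6 259. ] [ 0.6258 -0.2648  0.05  ]
blue [239 256  28   7 182] [252.2 259.2] [ 0.6319 -0.1682  0.05  ]
blue [294 257  28   7 191] [307.4 260. ] [ 0.6379 -0.0877  0.05  ]
blue [349 257  28   7 177] [361.9 260.2] [ 0.6429 -0.0084  0.05  ]
broken (array([ 0.5876, -0.2249, -0.1031]), np.float64(0.88))
beam (array([ 0.4296, -0.3075,  1.7896]), np.float64(0.57))
beam (array([0.4317, 0.1112, 1.7557]), np.float64(0.62))
tray [[0, 168], [87, 170], [104, 267], [30, 266]] [[0.481, -0.493, 0.04], [0.49, -0.38, 0.04], [0.637, -0.392, 0.04], [0.629, -0.501, 0.04]]
```

```bash
python3 - <<'E'
from h import *
plan([.5876,-.2249,.30],np.pi/2-.09)
E
```

```text
turn [0.022 0.    0.   ] then shift [ 2.25  -1.212  1.209] calls>= 3.0
```

```bash
python3 -m creep '[[0,0,0,0.022,0,0,0.1],[0,0,0,0.022,0,0,0.1]]' >/dev/null
python3 -m creep '[[0.375,-0.3,0.3,0,0,0,0.1],[0.75,-0.606,0.605,0,0,0,0.1]]' >/dev/null
python3 -m creep '[[0.375,-0.3,0.3,0,0,0,0.1],[0.75,-0.606,0.605,0,0,0,0.1],[0.75,-0.606,0.605,0,0,0,0.1]]'
python3 -m creep '[[0.375,0,0,0,0,0,0.1],[0.75,0,0,0,0,0,0.1],[0.75,0,0,0,0,0,0.1]]' 
python3 -m creep '[[0.4,0,0,0,0,0,0.1],[0.7,0,0,0,0,0,0.1],[0.94,0,0,0,0,0,0.1],[0.94,0,0,0,0,0,0.1],[0.94,0,0,0,0,0,0.5],[0.94,0,0,0,0,0,1],[0.94,0,0,0,0,0,1],[0.94,0,0,0,0,0,1],[0.94,0,0,0,0,0,1],[0.94,0,0,0,0,0,1],[0.94,0,0,0,0,0,1]]'
python3 -m creep '[[-0.5,0,0,0,0,0,1],[-1,0,0,0,0,0,1],[-1,0,0,0,0,0,1]]'
python3 - <<'E'
from h import *
plan([.558,-.440,.305],np.pi/2-.08)
E
```

```text
time: 5.5
eef_pos: [0.5873, -0.2266, 0.3554]
eef_rot: [0.034, 0.709, -0.032, 0.704]
ft_force: [0.3, 0.0, 0.1]
opening: 0.0766
time: 5.88
eef_pos: [0.5863, -0.2243, 0.2979]
eef_rot: [0.033, 0.708, -0.031, 0.705]
ft_force: [0.4, -0.3, -0.5]
opening: 0.0767
time: 7.25
eef_pos: [0.5885, -0.2258, 0.2266]
eef_rot: [0.032, 0.705, -0.033, 0.707]
ft_force: [0.3, 0.0, 5.8]
opening: 0.0393
time: 7.62
eef_pos: [0.5888, -0.226, 0.3078]
eef_rot: [0.031, 0.704, -0.033, 0.709]
ft_force: [-0.0, -0.1, -3.5]
opening: 0.0393
turn [-0.007  0.004  0.002] then shift [ 0.034 -2.697 -0.17 ] calls>= 3.0
```

```bash
python3 -m creep '[[0,-0.45,-0.03,0,0,0,1],[0,-0.9,-0.057,0,0,0,1]]' >/dev/null
python3 -m creep '[[0,-0.45,-0.03,0,0,0,1],[0,-0.9,-0.057,0,0,0,1]]' >/dev/null
python3 -m creep '[[0,-0.45,-0.03,0,0,0,1],[0,-0.9,-0.057,0,0,0,1],[0,-0.9,-0.057,0,0,0,1],[0,-0.9,-0.057,0,0,0,1]]'
python3 -m creep '[[0.4,0,0,0,0,0,1],[0.8,0,0,0,0,0,1],[0.8,0,0,0,0,0,1]]'
python3 -m creep '[[0.3,0,0,0,0,0,1],[0.6,0,0,0,0,0,1],[0.6,0,0,0,0,0,1],[0.6,0,0,0,0,0,0.4],[0.6,0,0,0,0,0,0.4],[0.6,0,0,0,0,0,0.4],[0.6,0,0,0,0,0,0.4]]'
python3 -m creep '[[-0.5,0,0,0,0,0,0.4],[-1,0,0,0,0,0,0.4]]'
python3 -m creep '[[-0.5,0,0,0,0,0,0.2],[-1,0,0,0,0,0,0.2],[-1,0,0,0,0,0,0.2]]'
python3 - <<'E'
from h import *
C=cam('wrist'); im=get_image('wrist'); save(im,'w2'); np.save('w2C.npy',np.array(C,dtype=object),allow_pickle=True)
print(manip.sense()['time'],manip.sense()['eef_pos'])
for d in pinpoint('wrist','broken')[:2]: print(d['confidence'],d['point'],w('wrist',d['point'],.024,C))
for d in pinpoint('side','beam1')[:2]: pass
plan([.33,-.31,.40],1.75)
E
```

```text
time: 8.62
eef_pos: [0.5535, -0.4384, 0.3012]
eef_rot: [0.034, 0.708, -0.031, 0.705]
ft_force: [-1.0, 0.7, -4.3]
opening: 0.0394
time: 9.0
eef_pos: [0.5528, -0.436, 0.235]
eef_rot: [0.034, 0.709, -0.029, 0.703]
ft_force: [-1.0, 0.8, -4.5]
opening: 0.0393
time: 9.88
eef_pos: [0.5547, -0.4396, 0.1939]
eef_rot: [0.032, 0.706, -0.033, 0.707]
ft_force: [-0.7, 0.3, 0.4]
opening: 0.0508
time: 10.12
eef_pos: [0.554, -0.439, 0.2729]
eef_rot: [0.033, 0.707, -0.032, 0.706]
ft_force: [-0.1, -2.1, 0.1]
opening: 0.0514
time: 10.5
eef_pos: [0.5555, -0.4404, 0.359]
eef_rot: [0.03, 0.704, -0.035, 0.709]
ft_force: [-1.0, -0.2, -0.5]
opening: 0.0682
10.55 [ 0.55486521 -0.43973125  0.35576559]
0.76 [182.2, 284.2] [ 0.5534458  -0.43872259  0.024     ]
turn [-0.172 -0.001 -0.001] then shift [-0.608  2.084 -2.467] calls>= 3.0
```

View pics/w2.png

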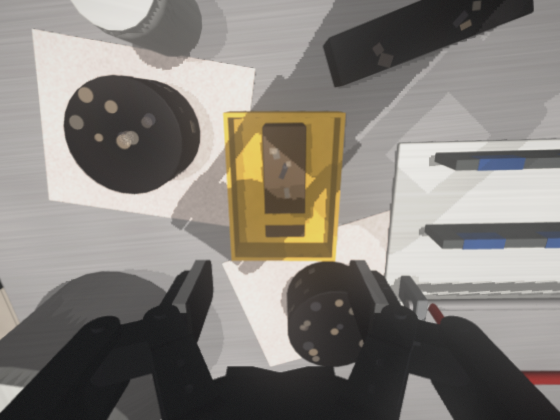

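The broken half lies flat in the tray at (284,180). Next is the beam near (0.43,-0.31).

```bash
python3 - <<'E'
from h import *
plan([.417,-.24,.38],.18)
E
```

```text
turn [ 0.828 -0.001 -0.   ] then shift [-0.356 -1.241 -2.751] calls>= 3.0
```

```bash
python3 -m creep '[[-0.2,0,0,0.1,0,0,0.2],[-0.356,0,0,0.22,0,0,0.2],[-0.356,0,0,0.34,0,0,0.2],[-0.356,0,0,0.46,0,0,0.2],[-0.356,0,0,0.58,0,0,0.2],[-0.356,0,0,0.7,0,0,0.2],[-0.356,0,0,0.828,0,0,0.2],[-0.356,0,0,0.828,0,0,0.2]]' >/dev/null
python3 -m creep '[[0,-0.2,-0.46,0,0,0,0.2],[0,-0.414,-0.917,0,0,0,0.2]]' >/dev/null
python3 -m creep '[[0,-0.2,-0.46,0,0,0,0.2],[0,-0.414,-0.917,0,0,0,0.2]]' >/dev/null
python3 -m creep '[[0,-0.2,-0.46,0,0,0,0.2],[0,-0.414,-0.917,0,0,0,0.2],[0,-0.414,-0.917,0,0,0,0.2],[0,-0.414,-0.917,0,0,0,0.2]]'
cat >> h.py <<'E'
def lookbeam(x0,name,zc=.02):
    C=cam('wrist'); im=get_image('wrist'); save(im,name)
    print([ (round(d['confidence'],2),w('wrist',d['point'],zc,C).round(3).tolist()) for d in pinpoint('wrist','beam1')[:3]])
    b=fitbox({'wrist':im},{'wrist':C},dark,np.array(x0),zc,.16); print('fit',b); 
    q=px('wrist',box(*b[0],zc,.16),C)[:,::-1].astype(np.int32); o=im.copy(); cv2.polylines(o,[cv2.convexHull(q)],True,(255,0,255),1)
    save(o,name+'f'); return b[0]
E
python3 - <<'E'
from h import *
b=lookbeam([.4295,-.31,1.75],'w3'); plan([b[0],b[1],.26],b[2]-np.pi/2)
E
```

```text
time: 12.65
eef_pos: [0.4175, -0.2407, 0.381]
eef_rot: [0.453, 0.543, -0.453, 0.543]
ft_force: [0.5, 0.0, 0.6]
opening: 0.0685
[(0.87, [0.43, -0.312, 0.02]), (0.83, [0.354, -0.113, 0.02]), (0.78, [0.249, -0.288, 0.02])]
fit (array([ 0.4286, -0.3111,  1.8369]), np.float64(0.76))
turn [-0.055  0.    -0.   ] then shift [ 1.517 -0.101  0.877] calls>= 2.0
```

View pics/w3f.png

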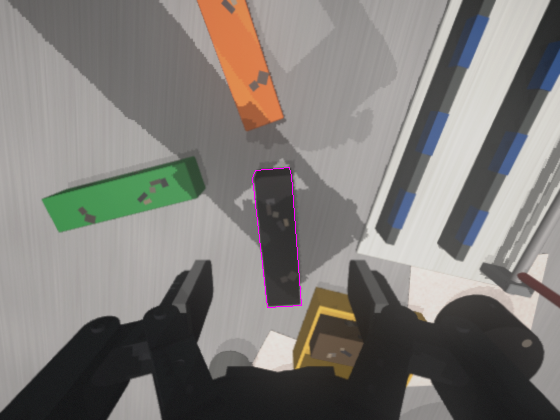

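The overlay matches the dark beam well. Grasping it now.

```bash
python3 -m creep '[[0,0,0,-0.055,0,0,0.2],[0,0,0,-0.055,0,0,0.2]]' >/dev/null
python3 -m creep '[[0.4,-0.03,0.22,0,0,0,0.2],[0.76,-0.05,0.44,0,0,0,0.2]]' >/dev/null
python3 -m creep '[[0.4,-0.03,0.22,0,0,0,0.2],[0.757,-0.051,0.437,0,0,0,0.2],[0.757,-0.051,0.437,0,0,0,0.2]]'
python3 -m creep '[[0.4,0,0,0,0,0,0.2],[0.7,0,0,0,0,0,0.2],[1,0,0,0,0,0,0.2],[1,0,0,0,0,0,0.2],[1,0,0,0,0,0,0.5],[1,0,0,0,0,0,1],[1,0,0,0,0,0,1],[1,0,0,0,0,0,1],[1,0,0,0,0,0,1],[1,0,0,0,0,0,1]]'
python3 -m creep '[[-0.5,0,0,0,0,0,1],[-1,0,0,0,0,0,1],[-1,0,0,0,0,0,1]]'
python3 -m creep '[[-0.4,0,0,0,0,0,1],[-0.8,0,0,0,0,0,1],[-0.8,0,0,0,0,0,1]]'
python3 - <<'E'
from h import *
print(manip.sense()['joint_positions'])
plan([.5867,-.245,.325],np.pi/2-.067)
E
```

```text
time: 13.62
eef_pos: [0.4272, -0.3107, 0.2572]
eef_rot: [0.43, 0.563, -0.43, 0.559]
ft_force: [-0.4, 0.4, 0.2]
opening: 0.0685
time: 14.88
eef_pos: [0.4288, -0.311, 0.1819]
eef_rot: [0.429, 0.561, -0.43, 0.563]
ft_force: [-0.1, 0.1, 6.5]
opening: 0.0393
time: 15.25
eef_pos: [0.4291, -0.3112, 0.2627]
eef_rot: [0.429, 0.559, -0.43, 0.565]
ft_force: [0.4, -1.0, -5.4]
opening: 0.0392
time: 15.62
eef_pos: [0.4283, -0.3106, 0.3242]
eef_rot: [0.429, 0.561, -0.429, 0.563]
ft_force: [0.6, -0.3, -6.4]
opening: 0.0394
[-7.60026249e-01  9.81749652e-02  1.90913897e+00  8.26570030e-05
  1.13100268e+00 -1.02565728e+00]
turn [-0.788  0.002  0.   ] then shift [-0.01   0.951  1.92 ] calls>= 2.0
```

```bash
python3 -m creep '[[0,0,0,-0.1,0,0,1],[0,0,0,-0.2,0,0,1],[0,0,0,-0.32,0,0,1],[0,0,0,-0.44,0,0,1],[0,0,0,-0.56,0,0,1],[0,0,0,-0.68,0,0,1],[0,0,0,-0.788,0,0,1],[0,0,0,-0.788,0,0,1]]' >/dev/null
python3 -m creep '[[0,0.24,0.48,0,0,0,1],[0,0.475,0.96,0,0,0,1]]' >/dev/null
python3 -m creep '[[0,0.24,0.48,0,0,0,1],[0,0.475,0.96,0,0,0,1],[0,0.475,0.96,0,0,0,1],[0,0.475,0.96,0,0,0,1],[0,0.475,0.96,0,0,0,1]]'
python3 - <<'E'
from h import *
plan([.5867,-.245,.233],np.pi/2-.067); print(manip.sense()['opening'],manip.sense()['ft_force'])
E
```

```text
time: 17.5
eef_pos: [0.5852, -0.245, 0.3225]
eef_rot: [0.025, 0.708, -0.024, 0.706]
ft_force: [-0.0, -0.5, -6.1]
opening: 0.0392
turn [-0.001 -0.002 -0.001] then shift [1.119 0.002 0.018] calls>= 2.0
0.03924677774564369 [-0.00895147 -0.51584224 -6.11871839]
```

```bash
python3 -m creep '[[0.4,0,0.01,0,0,0,1],[0.7,0,0.015,0,0,0,1],[0.7,0,0.018,0,0,0,1]]' >/dev/null
python3 -m creep '[[0.2,0,0,0,0,0,1],[0.42,0,0,0,0,0,1],[0.42,0,0,0,0,0,1],[0.42,0,0,0,0,0,1]]'
python3 -m creep '[[0,0,0,0,0,0,0.6],[0,0,0,0,0,0,0.35],[0,0,0,0,0,0,0.35],[0,0,0,0,0,0,0.35]]'
python3 -m creep '[[-0.5,0,0,0,0,0,0.35],[-1,0,0,0,0,0,0.35],[-1,0,0,0,0,0,0.2]]'
python3 -m creep '[[-0.5,0,0,0,0,0,0.2],[-0.95,0,0,0,0,0,0.2],[-0.95,0,0,0,0,0,0.2]]'
python3 - <<'E'
from h import *
print(manip.sense()['eef_pos'],manip.sense()['joint_positions'])
C=cam('wrist'); im=get_image('wrist'); save(im,'w4')
b=fitbox({'wrist':im},{'wrist':C},dark,np.array([.5867,-.245,-.067]),.07,.16); print(b)
b=[.432,.1112,1.71]; z=np.array([np.sin(b[2]-np.pi/2),-np.cos(b[2]-np.pi/2)])
plan([b[0]-.07*z[0],b[1]-.07*z[1],.38],b[2]-np.pi/2)
E
```

```text
time: 18.38
eef_pos: [0.5877, -0.2448, 0.2342]
eef_rot: [0.024, 0.707, -0.024, 0.707]
ft_force: [0.2, 0.5, -5.6]
opening: 0.0392
time: 18.88
eef_pos: [0.5884, -0.2452, 0.2356]
eef_rot: [0.023, 0.706, -0.024, 0.708]
ft_force: [-0.3, 0.0, 0.7]
opening: 0.0556
time: 19.25
eef_pos: [0.5896, -0.2458, 0.3199]
eef_rot: [0.022, 0.703, -0.025, 0.71]
ft_force: [0.2, 0.2, -0.8]
opening: 0.0681
time: 19.62
eef_pos: [0.5887, -0.2453, 0.3938]
eef_rot: [0.023, 0.704, -0.025, 0.709]
ft_force: [0.6, 1.0, -0.4]
opening: 0.0683
[ 0.58873207 -0.24531842  0.39384903] [-5.04782358e-01  2.50429351e-01  1.59390999e+00 -1.14299028e-05
  1.29013277e+00 -2.00827159e+00]
(array([ 0.5865, -0.2452, -0.0927]), np.float64(0.58))
turn [ 0.868  0.002 -0.   ] then shift [ 0.144 -1.31  -5.556] calls>= 6.0
```

```bash
python3 -m creep '[[0,0,0,0.1,0,0,0.2],[0,0,0,0.22,0,0,0.2],[0,0,0,0.34,0,0,0.2],[0,0,0,0.46,0,0,0.2],[0,0,0,0.58,0,0,0.2],[0,0,0,0.7,0,0,0.2],[0,0,0,0.82,0,0,0.2],[0,0,0,0.868,0,0,0.2],[0,0,0,0.868,0,0,0.2]]' >/dev/null
python3 -m creep '[[0.01,-0.11,-0.46,0,0,0,0.2],[0.024,-0.218,-0.926,0,0,0,0.2]]' >/dev/null
python3 -m creep '[[0.01,-0.11,-0.46,0,0,0,0.2],[0.024,-0.218,-0.926,0,0,0,0.2]]' >/dev/null
python3 -m creep '[[0.01,-0.11,-0.46,0,0,0,0.2],[0.024,-0.218,-0.926,0,0,0,0.2]]' >/dev/null
python3 -m creep '[[0.01,-0.11,-0.46,0,0,0,0.2],[0.024,-0.218,-0.926,0,0,0,0.2]]' >/dev/null
python3 -m creep '[[0.01,-0.11,-0.46,0,0,0,0.2],[0.024,-0.218,-0.926,0,0,0,0.2]]' >/dev/null
python3 -m creep '[[0.01,-0.11,-0.46,0,0,0,0.2],[0.024,-0.218,-0.926,0,0,0,0.2],[0.024,-0.218,-0.926,0,0,0,0.2],[0.024,-0.218,-0.926,0,0,0,0.2]]'
python3 - <<'E'
from h import *
b=lookbeam([.432,.1112,1.71],'w5'); plan([b[0],b[1],.26],b[2]-np.pi/2)
E
```

```text
time: 22.55
eef_pos: [0.422, 0.1805, 0.3779]
eef_rot: [0.463, 0.534, -0.464, 0.534]
ft_force: [0.4, -0.5, 0.2]
opening: 0.0681
[(0.93, [0.39, 0.318, 0.02]), (0.84, [0.427, 0.113, 0.02]), (0.76, [0.351, -0.119, 0.02])]
fit (array([0.433 , 0.1109, 1.7754]), np.float64(0.72))
turn [-0.042  0.     0.   ] then shift [ 1.479 -0.045  0.872] calls>= 2.0
```

View pics/w5f.png

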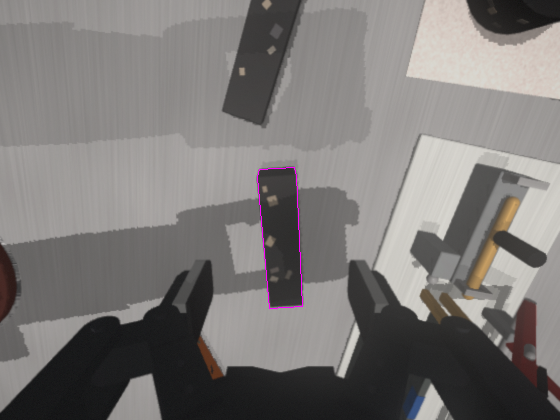

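The overlay fits the second beam. The third beam, at the top around (262,60), seems to have shifted to about (0.39,0.32), so I will re-measure it later.

```bash
python3 -m creep '[[0,0,0,-0.042,0,0,0.2],[0,0,0,-0.042,0,0,0.2]]' >/dev/null
python3 -m creep '[[0.4,-0.01,0.22,0,0,0,0.2],[0.74,-0.022,0.436,0,0,0,0.2]]' >/dev/null
python3 -m creep '[[0.4,-0.01,0.22,0,0,0,0.2],[0.74,-0.022,0.436,0,0,0,0.2],[0.74,-0.022,0.436,0,0,0,0.2]]'
python3 -m creep '[[0.4,0,0,0,0,0,0.2],[0.7,0,0,0,0,0,0.2],[1,0,0,0,0,0,0.2],[1,0,0,0,0,0,0.2],[1,0,0,0,0,0,0.5],[1,0,0,0,0,0,1],[1,0,0,0,0,0,1],[1,0,0,0,0,0,1],[1,0,0,0,0,0,1],[1,0,0,0,0,0,1]]'
python3 -m creep '[[-0.5,0,0,0,0,0,1],[-1,0,0,0,0,0,1],[-1,0,0,0,0,0,1]]'
python3 -m creep '[[-0.4,0,0,0,0,0,1],[-0.8,0,0,0,0,0,1],[-0.8,0,0,0,0,0,1]]'
python3 - <<'E'
from h import *
plan([.5921,-.1657,.325],np.pi/2-.067)
E
```

```text
time: 23.52
eef_pos: [0.4319, 0.1104, 0.2582]
eef_rot: [0.446, 0.549, -0.448, 0.546]
ft_force: [-0.6, -0.2, 0.7]
opening: 0.0682
time: 24.78
eef_pos: [0.4337, 0.1119, 0.1821]
eef_rot: [0.446, 0.548, -0.445, 0.549]
ft_force: [-1.0, -0.7, 5.6]
opening: 0.0394
time: 25.15
eef_pos: [0.4345, 0.1119, 0.2632]
eef_rot: [0.448, 0.547, -0.444, 0.551]
ft_force: [1.4, -0.2, -7.9]
opening: 0.0393
time: 25.52
eef_pos: [0.4334, 0.1117, 0.3247]
eef_rot: [0.447, 0.548, -0.445, 0.55]
ft_force: [0.9, 0.0, -8.1]
opening: 0.039
turn [-0.826  0.002 -0.002] then shift [-0.005 -3.326  2.213] calls>= 4.0
```

```bash
python3 -m creep '[[0,0,0,-0.1,0,0,1],[0,0,0,-0.2,0,0,1],[0,0,0,-0.32,0,0,1],[0,0,0,-0.44,0,0,1],[0,0,0,-0.56,0,0,1],[0,0,0,-0.68,0,0,1],[0,0,0,-0.8,0,0,1],[0,0,0,-0.826,0,0,1],[0,0,0,-0.826,0,0,1]]' >/dev/null
python3 -m creep '[[0,-0.42,0.28,0,0,0,1],[0,-0.83,0.553,0,0,0,1]]' >/dev/null
python3 -m creep '[[0,-0.42,0.28,0,0,0,1],[0,-0.83,0.553,0,0,0,1]]' >/dev/null
python3 -m creep '[[0,-0.42,0.28,0,0,0,1],[0,-0.83,0.553,0,0,0,1]]' >/dev/null
python3 -m creep '[[0,-0.42,0.28,0,0,0,1],[0,-0.83,0.553,0,0,0,1],[0,-0.83,0.553,0,0,0,1],[0,-0.83,0.553,0,0,0,1],[0,-0.83,0.553,0,0,0,1]]'
python3 - <<'E'
from h import *
plan([.5921,-.1657,.233],np.pi/2-.067); print(manip.sense()['opening'],manip.sense()['ft_force'])
E
```

```text
time: 28.02
eef_pos: [0.5909, -0.1642, 0.3228]
eef_rot: [0.024, 0.708, -0.023, 0.706]
ft_force: [0.3, -0.1, -8.0]
opening: 0.0392
turn [ 0.    -0.002 -0.001] then shift [ 1.122 -0.017  0.016] calls>= 2.0
0.0391641769193925 [ 0.28862868 -0.06319362 -7.97084329]
```

```bash
python3 -m creep '[[0.4,-0.01,0.01,0,0,0,1],[0.7,-0.017,0.015,0,0,0,1],[0.7,-0.017,0.018,0,0,0,1]]' >/dev/null
python3 -m creep '[[0.2,0,0,0,0,0,1],[0.43,0,0,0,0,0,1],[0.43,0,0,0,0,0,1],[0.43,0,0,0,0,0,1]]'
python3 -m creep '[[0,0,0,0,0,0,0.6],[0,0,0,0,0,0,0.4],[0,0,0,0,0,0,0.4],[0,0,0,0,0,0,0.4]]'
python3 -m creep '[[-0.5,0,0,0,0,0,0.4],[-1,0,0,0,0,0,0.4],[-1,0,0,0,0,0,0.2]]'
python3 -m creep '[[-0.5,0,0,0,0,0,0.2],[-0.95,0,0,0,0,0,0.2],[-0.95,0,0,0,0,0,0.2]]'
python3 - <<'E'
from h import *
C=cam('wrist'); im=get_image('wrist'); save(im,'w6')
ims={n:get_image(n) for n in('scene','side')}; cams={n:cam(n) for n in ims}
for n in ims: save(ims[n],n+'1')
for x0,z in(([.42,.325,1.3],.02),([.5867,-.245,-.067],.07),([.592,-.166,-.067],.07)):
    print(fitbox(ims,cams,dark,np.array(x0),z,.16))
for n in ims: print([w(n,d['point'],.02).round(3).tolist() for d in pinpoint(n,'beam1')[:6]])
b=[.42,.325,1.3]; z=np.array([np.sin(b[2]-np.pi/2),-np.cos(b[2]-np.pi/2)])
plan([b[0]-.07*z[0],b[1]-.07*z[1],.38],b[2]-np.pi/2)
E
```

```text
time: 28.9
eef_pos: [0.5928, -0.1666, 0.2337]
eef_rot: [0.024, 0.707, -0.024, 0.706]
ft_force: [-0.7, 0.3, -7.4]
opening: 0.0394
time: 29.4
eef_pos: [0.5938, -0.167, 0.2355]
eef_rot: [0.023, 0.706, -0.024, 0.708]
ft_force: [0.0, -0.5, -0.1]
opening: 0.0516
time: 29.78
eef_pos: [0.595, -0.1675, 0.3195]
eef_rot: [0.023, 0.703, -0.025, 0.71]
ft_force: [-1.1, 0.1, 0.1]
opening: 0.0674
time: 30.15
eef_pos: [0.594, -0.1671, 0.3934]
eef_rot: [0.023, 0.704, -0.025, 0.709]
ft_force: [0.9, -0.3, -0.5]
opening: 0.0685
(array([0.3931, 0.3203, 1.2814]), np.float64(0.6))
(array([ 0.5827, -0.2261, -0.3321]), np.float64(0.61))
(array([ 0.5845, -0.1759, -0.0847]), np.float64(0.63))
[[0.584, -0.195, 0.02], [0.575, -0.29, 0.02], [0.246, 0.366, 0.02], [0.384, 0.328, 0.02], [0.252, -0.269, 0.02], [0.352, -0.12, 0.02]]
[[0.262, -0.279, 0.02], [0.656, -0.139, 0.02], [0.644, -0.228, 0.02], [0.37, -0.117, 0.02], [0.379, 0.322, 0.02]]
turn [-0.871 -0.002 -0.003] then shift [0.088 3.714 6.22 ] calls>= 7.0
```

View pics/w6.png

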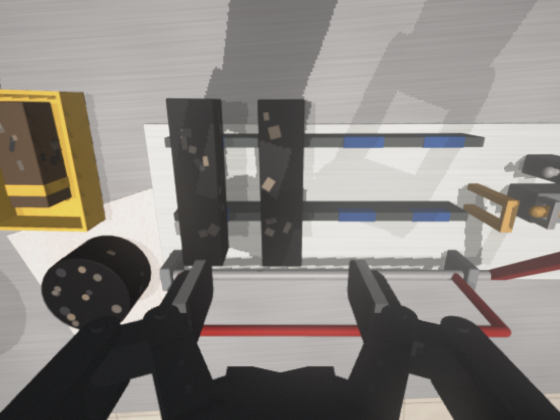

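Both beams lie parallel across the rails on seats 1 and 2, at columns 195 and 283. Next is the third beam, which was knocked to about (0.393,0.320).

```bash
python3 -m creep '[[0,0,0,0.1,0,0,0.2],[0,0,0,0.22,0,0,0.2],[0,0,0,0.34,0,0,0.2],[0,0,0,0.46,0,0,0.2],[0,0,0,0.58,0,0,0.2],[0,0,0,0.7,0,0,0.2],[0,0,0,0.8,0,0,0.2],[0,0,0,0.9,0,0,0.2]]' >/dev/null
python3 -m creep '[[0,0,0,0.1,0,0,0.2],[0,0,0,0.2,0,0,0.2],[0,0,0,0.25,0,0,0.2],[0,0,0,0.25,0,0,0.2]]'
python3 - <<'E'
from h import *
b=[.393,.32,1.28]; z=np.array([np.sin(b[2]-np.pi/2),-np.cos(b[2]-np.pi/2)])
plan([b[0]-.06*z[0],b[1]-.06*z[1],.38],b[2]-np.pi/2)
E
```

```text
time: 31.9
eef_pos: [0.5926, -0.1665, 0.3881]
eef_rot: [-0.569, -0.42, 0.57, -0.418]
ft_force: [-0.4, -0.0, 0.3]
opening: 0.0682
turn [-0.007 -0.     0.002] then shift [ 0.102 -4.136 -5.86 ] calls>= 6.0
```

```bash
python3 -m creep '[[0.01,-0.34,-0.49,0,0,0,0.2],[0.017,-0.689,-0.977,0,0,0,0.2]]' >/dev/null
python3 -m creep '[[0.01,-0.34,-0.49,0,0,0,0.2],[0.017,-0.689,-0.977,0,0,0,0.2]]' >/dev/null
python3 -m creep '[[0.01,-0.34,-0.49,0,0,0,0.2],[0.017,-0.689,-0.977,0,0,0,0.2]]' >/dev/null
python3 -m creep '[[0.01,-0.34,-0.49,0,0,0,0.2],[0.017,-0.689,-0.977,0,0,0,0.2]]' >/dev/null
python3 -m creep '[[0.01,-0.34,-0.49,0,0,0,0.2],[0.017,-0.689,-0.977,0,0,0,0.2]]' >/dev/null
python3 -m creep '[[0.01,-0.34,-0.49,0,0,0,0.2],[0.017,-0.689,-0.977,0,0,0,0.2],[0.017,-0.689,-0.977,0,0,0,0.2],[0.017,-0.689,-0.977,0,0,0,0.2]]'
python3 - <<'E'
from h import *
b=lookbeam([.393,.32,1.28],'w7'); plan([b[0],b[1],.26],b[2]-np.pi/2)
E
```

```text
time: 33.65
eef_pos: [0.4171, 0.3793, 0.381]
eef_rot: [-0.569, -0.419, 0.57, -0.419]
ft_force: [0.3, -0.1, -0.4]
opening: 0.0681
[(0.67, [0.387, 0.314, 0.02]), (0.64, [0.24, 0.366, 0.02])]
fit (array([0.3899, 0.3178, 1.3596]), np.float64(0.8))
turn [-0.059  0.001  0.   ] then shift [ 1.516 -0.179  0.817] calls>= 2.0
```

View pics/w7f.png

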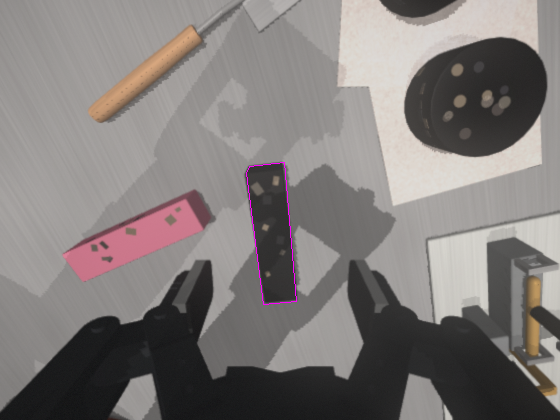

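```bash
python3 -m creep '[[0,0,0,-0.059,0,0,0.3],[0,0,0,-0.059,0,0,0.3]]' >/dev/null
python3 -m creep '[[0.4,-0.05,0.2,0,0,0,0.3],[0.758,-0.09,0.408,0,0,0,0.3]]' >/dev/null
python3 -m creep '[[0.4,-0.05,0.2,0,0,0,0.3],[0.758,-0.09,0.408,0,0,0,0.3],[0.758,-0.09,0.408,0,0,0,0.3]]'
python3 -m creep '[[0.4,0,0,0,0,0,0.3],[0.7,0,0,0,0,0,0.3],[1,0,0,0,0,0,0.3],[1,0,0,0,0,0,0.3],[1,0,0,0,0,0,0.5],[1,0,0,0,0,0,1],[1,0,0,0,0,0,1],[1,0,0,0,0,0,1],[1,0,0,0,0,0,1],[1,0,0,0,0,0,1]]'
python3 -m creep '[[-0.5,0,0,0,0,0,1],[-1,0,0,0,0,0,1],[-1,0,0,0,0,0,1]]'
python3 -m creep '[[-0.4,0,0,0,0,0,1],[-0.8,0,0,0,0,0,1],[-0.8,0,0,0,0,0,1]]'
python3 -m creep '[[0,0,0,-0.1,0,0,1],[0,0,0,-0.2,0,0,1],[0,0,0,-0.32,0,0,1],[0,0,0,-0.44,0,0,1],[0,0,0,-0.56,0,0,1],[0,0,0,-0.68,0,0,1],[0,0,0,-0.8,0,0,1],[0,0,0,-0.9,0,0,1]]' >/dev/null
python3 -m creep '[[0,0,0,-0.1,0,0,1],[0,0,0,-0.18,0,0,1],[0,0,0,-0.18,0,0,1]]'
python3 - <<'E'
from h import *
plan([.5979,-.0849,.325],np.pi/2-.067)
E
```

```text
time: 34.62
eef_pos: [0.388, 0.3167, 0.2578]
eef_rot: [-0.548, -0.444, 0.553, -0.444]
ft_force: [0.6, 0.3, -0.7]
opening: 0.0601
time: 35.88
eef_pos: [0.3907, 0.3196, 0.1826]
eef_rot: [0.551, 0.445, -0.548, 0.445]
ft_force: [-0.6, 0.2, 6.3]
opening: 0.0388
time: 36.25
eef_pos: [0.3909, 0.3196, 0.2634]
eef_rot: [0.553, 0.444, -0.547, 0.445]
ft_force: [-0.0, -0.2, -5.6]
opening: 0.0391
time: 36.62
eef_pos: [0.3901, 0.319, 0.3249]
eef_rot: [0.551, 0.445, -0.549, 0.445]
ft_force: [1.0, 1.1, -5.8]
opening: 0.0392
time: 38.0
eef_pos: [0.3885, 0.318, 0.321]
eef_rot: [0.029, 0.708, -0.032, 0.705]
ft_force: [-0.6, -0.1, -5.2]
opening: 0.0391
turn [-0.012 -0.003  0.002] then shift [-0.049 -4.849  2.951] calls>= 5.0
```

```bash
python3 -m creep '[[-0.02,-0.5,0.18,-0.012,0,0,1],[-0.05,-1,0.35,-0.012,0,0,1]]' >/dev/null
python3 -m creep '[[0,-0.5,0.18,0,0,0,1],[0,-1,0.35,0,0,0,1]]' >/dev/null
python3 -m creep '[[0,-0.5,0.18,0,0,0,1],[0,-1,0.35,0,0,0,1]]' >/dev/null
python3 -m creep '[[0,-0.5,0.18,0,0,0,1],[0,-1,0.35,0,0,0,1]]' >/dev/null
python3 -m creep '[[0,-0.4,0.4,0,0,0,1],[0,-0.85,0.8,0,0,0,1]]' >/dev/null
python3 -m creep '[[0,0,0.4,0,0,0,1],[0,0,0.75,0,0,0,1],[0,0,0.75,0,0,0,1],[0,0,0.75,0,0,0,1],[0,0,0.75,0,0,0,1]]'
python3 - <<'E'
from h import *
plan([.5979,-.0849,.233],np.pi/2-.067); print(manip.sense()['opening'],manip.sense()['ft_force'])
E
```

```text
time: 39.88
eef_pos: [0.5969, -0.084, 0.3273]
eef_rot: [0.024, 0.708, -0.023, 0.706]
ft_force: [0.8, -1.0, -4.8]
opening: 0.0391
turn [ 0.    -0.002 -0.   ] then shift [ 1.179 -0.011  0.012] calls>= 2.0
0.03909866403082826 [ 0.82664118 -0.97405492 -4.84661914]
```

```bash
python3 -m creep '[[0.4,-0.01,0.01,0,0,0,1],[0.7,-0.01,0.012,0,0,0,1],[0.7,-0.01,0.012,0,0,0,1]]' >/dev/null
python3 -m creep '[[0.2,0,0,0,0,0,1],[0.48,0,0,0,0,0,1],[0.48,0,0,0,0,0,1],[0.48,0,0,0,0,0,1]]'
python3 -m creep '[[0,0,0,0,0,0,0.6],[0,0,0,0,0,0,0.4],[0,0,0,0,0,0,0.4],[0,0,0,0,0,0,0.4]]'
python3 -m creep '[[-0.5,0,0,0,0,0,0.4],[-1,0,0,0,0,0,0.4],[-1,0,0,0,0,0,0.2]]'
python3 -m creep '[[-0.5,0,-0.4,0,0,0,0.2],[-1,0,-0.8,0,0,0,0.2],[-1,0,-0.8,0,0,0,0.2]]'
python3 - <<'E'
from h import *
plan([.53,.15,.40],np.pi/2-.067)
E
```

```text
time: 40.75
eef_pos: [0.5992, -0.0853, 0.2349]
eef_rot: [0.023, 0.706, -0.023, 0.707]
ft_force: [1.2, -0.8, -4.8]
opening: 0.0394
time: 41.25
eef_pos: [0.5994, -0.0853, 0.2351]
eef_rot: [0.023, 0.706, -0.023, 0.707]
ft_force: [-0.0, 0.1, -0.1]
opening: 0.051
time: 41.62
eef_pos: [0.6009, -0.0857, 0.3193]
eef_rot: [0.022, 0.703, -0.024, 0.71]
ft_force: [-0.6, -0.1, -0.3]
opening: 0.0674
time: 42.0
eef_pos: [0.5347, -0.081, 0.3972]
eef_rot: [0.023, 0.705, -0.024, 0.709]
ft_force: [0.8, -0.2, 0.4]
opening: 0.0683
turn [0.001 0.004 0.001] then shift [-0.034  2.877 -0.253] calls>= 3.0
```

```bash
python3 - <<'E'
from h import *
save(get_image('wrist'),'w8a')
E
python3 -m creep '[[0,0.5,-0.04,0,0,0,0.2],[0,0.96,-0.08,0,0,0,0.2]]' >/dev/null
python3 -m creep '[[0,0.5,-0.04,0,0,0,0.2],[0,0.96,-0.08,0,0,0,0.2]]' >/dev/null
python3 -m creep '[[0,0.5,-0.04,0,0,0,0.2],[0,0.96,-0.08,0,0,0,0.2],[0,0.96,-0.08,0,0,0,0.2],[0,0.96,-0.08,0,0,0,0.2]]'
python3 - <<'E'
from h import *
C=cam('wrist'); im=get_image('wrist'); save(im,'w8'); np.save('w8C.npy',np.array(C,dtype=object),allow_pickle=True)
th=-.067
for t,z in(('knob',.095),('keeper',.06),('pad',.172),('shaft',.045)):
    for d in pinpoint('wrist',t)[:3]:
        p=w('wrist',d['point'],z,C); print(t,round(d['confidence'],2),np.round(d['point']),p.round(3),'rack',R.from_euler('z',-th).apply(p-[.595,-.1253,0]).round(4))
a=cv2.imread('pics/w8a.png'); b=cv2.imread('pics/w8.png'); cv2.imwrite('pics/w8m.png',np.hstack([cv2.resize(a,(400,300)),cv2.resize(b,(400,300))]))
E
```

```text
time: 43.05
eef_pos: [0.531, 0.15, 0.3922]
eef_rot: [0.023, 0.708, -0.024, 0.706]
ft_force: [0.6, 0.2, 0.5]
opening: 0.0686
knob 0.59 [304. 305.] [0.645 0.168 0.095] rack [0.0303 0.2956 0.095 ]
keeper 0.67 [283. 204.] [0.636 0.056 0.06 ] rack [0.0289 0.1835 0.06  ]
pad 0.65 [356. 207.] [0.631 0.086 0.172] rack [0.0219 0.2128 0.172 ]
shaft 0.74 [336. 233.] [0.725 0.077 0.045] rack [0.1159 0.2101 0.045 ]
```

View pics/w8m.png

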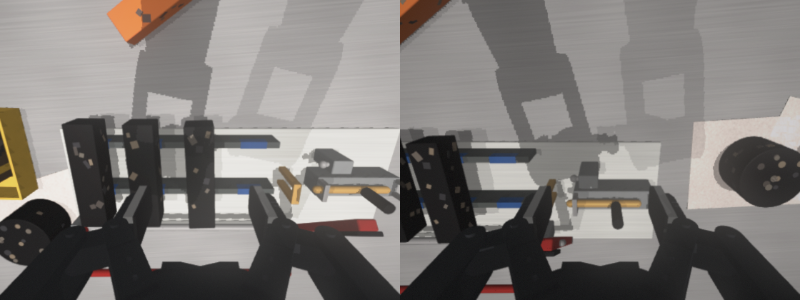

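Beams stand on seats 1 to 3. The knob reads 0.0145 m in from fully drawn, so the bolt must be pulled back.

```bash
python3 - <<'E'
from h import *
plan([.645,.168,.33],np.pi/2-.067)
E
```

```text
turn [-0. -0.  0.] then shift [0.798 0.329 1.404] calls>= 2.0
```

```bash
python3 -m creep '[[0,0.16,0.35,0,0,0,0.5],[0,0.165,0.7,0,0,0,0.5]]' >/dev/null
python3 -m creep '[[0.4,0.16,0.35,0,0,0,0.5],[0.8,0.165,0.7,0,0,0,0.5],[0.8,0.165,0.7,0,0,0,0.5]]'
python3 -m creep '[[0.3,0,0,0,0,0,0.5],[0.6,0,0,0,0,0,0.5],[0.97,0,0,0,0,0,0.5],[0.97,0,0,0,0,0,0.5],[0.97,0,0,0,0,0,0.5],[0.97,0,0,0,0,0,0.7],[0.97,0,0,0,0,0,1],[0.97,0,0,0,0,0,1],[0.97,0,0,0,0,0,1],[0.97,0,0,0,0,0,1]]'
python3 - <<'E'
from h import *
p,r=tool(); print(R.from_euler('z',.067).apply(p-[.595,-.1253,0]).round(4))
plan([.595+.030+.067*.310,-.1253-.067*.030+.9978*.310,.252],np.pi/2-.067)
E
```

```text
time: 43.92
eef_pos: [0.6445, 0.168, 0.3255]
eef_rot: [0.023, 0.709, -0.024, 0.704]
ft_force: [0.2, 0.3, 0.9]
opening: 0.0422
time: 45.18
eef_pos: [0.6454, 0.169, 0.2549]
eef_rot: [0.023, 0.706, -0.023, 0.708]
ft_force: [-0.9, -1.7, 6.4]
opening: 0.0142
[0.0306 0.297  0.2549]
turn [0.001 0.002 0.   ] then shift [ 0.036  0.162 -0.006] calls>= 1.0
```

```bash
python3 -m creep '[[0,0.04,0,0,0,0,1],[0,0.08,0,0,0,0,1],[0,0.12,0,0,0,0,1],[0,0.15,0,0,0,0,1],[0,0.15,0,0,0,0,1],[0,0.15,0,0,0,0,1]]'
python3 -m creep '[[0,0.02,0,0,0,0,1],[0,0.03,0,0,0,0,1],[0,0.03,0,0,0,0,1]]'
python3 - <<'E'
from h import *
p,r=tool(); print(R.from_euler('z',.067).apply(p-[.595,-.1253,0]).round(4), manip.sense()['ft_force'])
E
```

```text
time: 45.92
eef_pos: [0.6462, 0.1811, 0.2548]
eef_rot: [0.023, 0.706, -0.023, 0.708]
ft_force: [-1.8, -2.2, 6.1]
opening: 0.0142
time: 46.3
eef_pos: [0.6464, 0.1832, 0.2549]
eef_rot: [0.023, 0.706, -0.023, 0.708]
ft_force: [-1.7, -2.7, 6.5]
opening: 0.0143
[0.0306 0.3112 0.2549] [-1.70076957 -2.71079657  6.45083013]
```

```bash
python3 -m creep '[[0,0,0,0,0,0,0.7],[0,0,0,0,0,0,0.5],[0,0,0,0,0,0,0.5],[-0.4,0,0,0,0,0,0.5],[-0.8,0,0,0,0,0,0.5]]' 
python3 -m creep '[[-0.5,0,0,0,0,0,0.5],[-0.9,0,0,0,0,0,1],[-0.9,0,0,0,0,0,1],[-0.9,0,0,0,0,0,1],[-0.9,0,0,0,0,0,1],[-0.9,0,0,0,0,0,1]]'
python3 - <<'E'
from h import *
C=cam('wrist'); save(get_image('wrist'),'w9')
p,r=tool(); Q=R.from_euler('z',.067)
for d in pinpoint('wrist','knob')[:2]: print(d['confidence'],Q.apply(w('wrist',d['point'],.095,C)-[.595,-.1253,0]).round(4))
c=Q.apply(p-[.595,-.1253,0]); print('tool in rack',c.round(4))
for th in(55,50,45,40,35,30,25,20,15,10,5,0,-1,-2):
    t=np.radians(th); x=.115-.157*np.cos(t)+.011*np.sin(t); z=.045+.157*np.sin(t)+.011*np.cos(t)
    X=x+.008*max(np.sin(t),0)/np.sin(np.radians(50)); Z=z+.173+.003*np.tan(t)
    print(th,'rack',X.round(4),Z.round(4),'shares x,z from now',((c[2]-Z)/.08).round(3),((X-c[0])/.08).round(3))
print('y share',(.211-c[1])/.08)
E
```

```text
time: 46.92
eef_pos: [0.645, 0.1836, 0.3159]
eef_rot: [0.023, 0.708, -0.023, 0.706]
ft_force: [-0.0, -0.2, -0.1]
opening: 0.0426
time: 47.68
eef_pos: [0.6451, 0.1835, 0.3865]
eef_rot: [0.023, 0.708, -0.023, 0.706]
ft_force: [0.1, 0.3, 0.2]
opening: 0.0001
0.7 [0.0277 0.3089 0.095 ]
tool in rack [0.0294 0.3114 0.3869]
55 rack 0.0425 0.3572 shares x,z from now 0.371 0.164
50 rack 0.0305 0.3489 shares x,z from now 0.475 0.014
45 rack 0.0191 0.3398 shares x,z from now 0.589 -0.128
40 rack 0.0085 0.3299 shares x,z from now 0.713 -0.261
35 rack -0.0013 0.3192 shares x,z from now 0.847 -0.384
30 rack -0.0102 0.3078 shares x,z from now 0.989 -0.495
25 rack -0.0182 0.2957 shares x,z from now 1.14 -0.595
20 rack -0.0252 0.2831 shares x,z from now 1.297 -0.682
15 rack -0.0311 0.2701 shares x,z from now 1.461 -0.756
10 rack -0.0359 0.2566 shares x,z from now 1.629 -0.816
5 rack -0.0395 0.2429 shares x,z from now 1.8 -0.862
0 rack -0.042 0.229 shares x,z from now 1.974 -0.892
-1 rack -0.0422 0.2262 shares x,z from now 2.009 -0.894
-2 rack -0.0423 0.2234 shares x,z from now 2.044 -0.896
y share -1.2555851934304672
```

```bash
python3 -m creep '[[0,-0.5,0,0,0,0,1],[0,-0.8,0,0,0,0,1]]' >/dev/null
python3 -m creep '[[0,-0.3,0,0,0,0,1],[0,-0.455,0,0,0,0,1],[0,-0.455,0,0,0,0,1]]'
python3 -m creep '[[0.3,0,0.014,0,0,0,1],[0.475,0,0.014,0,0,0,1],[0.589,0,-0.128,0,0,0,1],[0.713,0,-0.261,0,0,0,1],[0.847,0,-0.384,0,0,0,1],[0.95,0,-0.47,0,0,0,1]]'
python3 -m creep '[[0.19,0,-0.125,0,0,0,1],[0.347,0,-0.212,0,0,0,1],[0.511,0,-0.286,0,0,0,1],[0.679,0,-0.346,0,0,0,1],[0.85,0,-0.392,0,0,0,1],[0.93,0,-0.41,0,0,0,1],[1,0,-0.42,0,0,0,1],[1,0,-0.42,0,0,0,1]]'
```

```text
time: 48.4
eef_pos: [0.6389, 0.0824, 0.3885]
eef_rot: [0.024, 0.707, -0.024, 0.707]
ft_force: [0.9, -0.4, -0.3]
opening: -0.0004
time: 49.15
eef_pos: [0.6006, 0.086, 0.3122]
eef_rot: [0.023, 0.707, -0.023, 0.707]
ft_force: [1.6, 0.2, -0.3]
opening: -0.0004
time: 50.15
eef_pos: [0.5665, 0.088, 0.2306]
eef_rot: [0.023, 0.708, -0.023, 0.705]
ft_force: [-0.6, -0.2, 0.1]
opening: 0.0002
```

```bash
python3 - <<'E'
from h import *
im=get_image('wrist'); sd=get_image('side'); 
a=sd[150:270,240:400]
cv2.imwrite('pics/p10.png',np.hstack([cv2.resize(im,(400,300)),cv2.resize(a,(400,300),interpolation=cv2.INTER_CUBIC)])[:,:,::-1])
p,r=tool(); print(R.from_euler('z',.067).apply(p-[.595,-.1253,0]).round(4),manip.sense()['ft_force'])
E
```

```text
[-0.0425  0.211   0.231 ] [-0.04731516 -0.56745162  0.55598894]
```

View pics/p10.png

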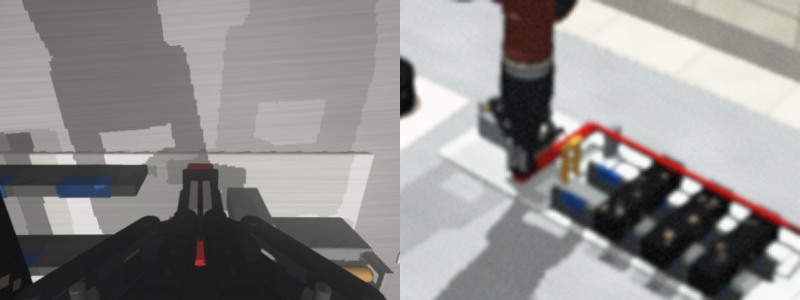

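The lever is down under the fingertips and the bar lies over the beams. I press a little further to be sure of the click.

```bash
python3 -m creep '[[0.03,0,0,0,0,0,1],[0.06,0,0,0,0,0,1],[0.06,0,0,0,0,0,1]]'
python3 -m creep '[[0.02,0,0,0,0,0,1],[0.04,0,0,0,0,0,1],[0.04,0,0,0,0,0,1]]'
```

```text
time: 50.62
eef_pos: [0.5674, 0.0881, 0.2274]
eef_rot: [0.023, 0.707, -0.023, 0.706]
ft_force: [-2.4, -0.5, 2.5]
opening: 0.0001
time: 51.0
eef_pos: [0.5678, 0.0881, 0.2249]
eef_rot: [0.023, 0.707, -0.023, 0.707]
ft_force: [-3.0, -0.3, 4.3]
opening: 0.0003
```

```bash
python3 -m creep '[[0.02,0,0,0,0,0,1],[0.03,0,0,0,0,0,1],[0.03,0,0,0,0,0,1]]'
python3 -m creep '[[0.02,0,0,0,0,0,1],[0.03,0,0,0,0,0,1],[0.03,0,0,0,0,0,1]]'
```

```text
time: 51.38
eef_pos: [0.5681, 0.0881, 0.2246]
eef_rot: [0.023, 0.707, -0.023, 0.706]
ft_force: [-9.1, -0.1, 15.9]
opening: -0.0001
time: 51.75
eef_pos: [0.5683, 0.0882, 0.2244]
eef_rot: [0.023, 0.708, -0.023, 0.706]
ft_force: [-13.6, -0.4, 27.8]
opening: 0.0
```

The force rose stiffly to 28 N at tip height 0.0515, which is the stop. Backing off and checking that the lever stays down.

```bash
python3 -m creep '[[-0.1,0,0,0,0,0,1],[-0.3,0,0,0,0,0,1],[-0.7,0,0,0,0,0,1],[-1,0,0,0,0,0,1]]'
python3 -m creep '[[-0.5,0,-0.4,0,0,0,0.5],[-0.9,0,-0.7,0,0,0,0.5],[-0.9,0,-0.7,0,0,0,0.5],[-0.9,0,-0.7,0,0,0,0.5]]'
python3 - <<'E'
from h import *
C=cam('wrist'); im=get_image('wrist'); save(im,'w11'); Q=R.from_euler('z',.067)
for t,z in(('pad',.056),('knob',.095)):
    for d in pinpoint('wrist',t)[:2]: print(t,round(d['confidence'],2),np.round(d['point']),Q.apply(w('wrist',d['point'],z,C)-[.595,-.1253,0]).round(4))
k=.309; P=np.array([.595,-.1253,0])+Q.inv().apply([.030,k,.33]); plan(P,np.pi/2-.067)
E
```

```text
time: 52.25
eef_pos: [0.5683, 0.088, 0.3011]
eef_rot: [0.023, 0.706, -0.023, 0.708]
ft_force: [-0.1, -0.3, 0.6]
opening: 0.0
time: 52.75
eef_pos: [0.5121, 0.0916, 0.3713]
eef_rot: [0.023, 0.707, -0.023, 0.707]
ft_force: [0.2, 0.6, -0.3]
opening: 0.0427
pad 0.62 [242. 282.] [-0.0447  0.2123  0.056 ]
pad 0.59 [358. 279.] [0.106  0.2094 0.056 ]
turn [ 0.001 -0.002  0.   ] then shift [0.501 1.228 1.591] calls>= 2.0
```

View pics/w11.png

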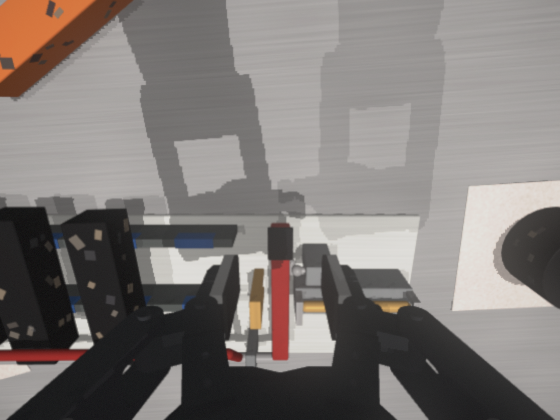

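The lever stays down with its pad at (281,242), so it is caught. Now the bolt.

```bash
python3 -m creep '[[0,0.35,0.4,0,0,0,0.5],[0,0.614,0.8,0,0,0,0.5]]' >/dev/null
python3 -m creep '[[0.2,0.35,0.4,0,0,0,0.5],[0.5,0.614,0.791,0,0,0,0.5],[0.5,0.614,0.791,0,0,0,0.5],[0.5,0.614,0.791,0,0,0,0.5]]'
python3 -m creep '[[0.3,0,0,0,0,0,0.5],[0.6,0,0,0,0,0,0.5],[0.95,0,0,0,0,0,0.5],[0.95,0,0,0,0,0,0.5],[0.95,0,0,0,0,0,0.5],[0.95,0,0,0,0,0,0.7],[0.95,0,0,0,0,0,1],[0.95,0,0,0,0,0,1],[0.95,0,0,0,0,0,1],[0.95,0,0,0,0,0,1]]'
python3 - <<'E'
from h import *
p,r=tool(); print(R.from_euler('z',.067).apply(p-[.595,-.1253,0]).round(4))
E
```

```text
time: 53.65
eef_pos: [0.6452, 0.1811, 0.3301]
eef_rot: [0.023, 0.708, -0.024, 0.706]
ft_force: [0.0, 0.9, -0.9]
opening: 0.0425
time: 54.9
eef_pos: [0.6462, 0.1817, 0.2579]
eef_rot: [0.023, 0.706, -0.023, 0.708]
ft_force: [-0.9, -0.4, 6.8]
opening: 0.0142
[0.0305 0.3097 0.2579]
```

```bash
python3 -m creep '[[0,-0.08,0,0,0,0,1],[0,-0.16,0,0,0,0,1],[0,-0.24,0,0,0,0,1],[0,-0.32,0,0,0,0,1],[0,-0.4,0,0,0,0,1],[0,-0.48,0,0,0,0,1],[0,-0.56,0,0,0,0,1],[0,-0.62,0,0,0,0,1],[0,-0.64,0,0,0,0,1],[0,-0.64,0,0,0,0,1],[0,-0.64,0,0,0,0,1]]'
python3 -m creep '[[0,-0.015,0,0,0,0,1],[0,-0.025,0,0,0,0,1],[0,-0.025,0,0,0,0,1]]'
python3 - <<'E'
from h import *
p,r=tool(); print(R.from_euler('z',.067).apply(p-[.595,-.1253,0]).round(4))
E
```

```text
time: 56.28
eef_pos: [0.6428, 0.1309, 0.2579]
eef_rot: [0.024, 0.706, -0.023, 0.708]
ft_force: [-1.9, 1.7, 5.3]
opening: 0.0141
time: 56.65
eef_pos: [0.6427, 0.1291, 0.2579]
eef_rot: [0.024, 0.706, -0.023, 0.708]
ft_force: [-0.8, 3.2, 6.4]
opening: 0.014
[0.0306 0.257  0.2579]
```

Moved 53 mm so far with only sliding friction. I push gently to the stop.

```bash
python3 -m creep '[[0,-0.01,0,0,0,0,1],[0,-0.02,0,0,0,0,1],[0,-0.02,0,0,0,0,1]]'
python3 -m creep '[[0,-0.01,0,0,0,0,1],[0,-0.02,0,0,0,0,1],[0,-0.02,0,0,0,0,1]]'
```

```text
time: 57.02
eef_pos: [0.6426, 0.1283, 0.2579]
eef_rot: [0.025, 0.706, -0.022, 0.708]
ft_force: [-1.1, 5.0, 5.0]
opening: 0.0143
time: 57.4
eef_pos: [0.6425, 0.1278, 0.2579]
eef_rot: [0.026, 0.705, -0.021, 0.708]
ft_force: [0.3, 8.8, 5.7]
opening: 0.0141
```

At the stop: the force is rising and the travel has ended. Release, retreat and run the final check.

```bash
python3 -m creep '[[0,0.01,0,0,0,0,0.7],[0,0.01,0,0,0,0,0.5],[0,0.01,0,0,0,0,0.5],[0,0.01,0,0,0,0,0.5],[-0.3,0.01,0,0,0,0,0.5],[-0.9,0.01,0,0,0,0,0.5]]' 
python3 -m creep '[[-0.5,0,-0.5,0,0,0,0.5],[-0.9,0,-1,0,0,0,0.2],[-0.9,0,-1,0,0,0,0.2]]' >/dev/null
python3 -m creep '[[-0.4,-0.5,-0.4,0,0,0,0.2],[-0.5,-1,-0.5,0,0,0,0.2],[-0.5,-1,-0.5,0,0,0,0.2]]'>/dev/null
python3 -m creep '[[0,-0.5,0,0,0,0,0.2],[0,-1,0,0,0,0,0.2],[0,-1,0,0,0,0,0.2],[0,-1,0,0,0,0,0.2]]'
python3 - <<'E'
from h import *
C=cam('wrist'); im=get_image('wrist'); save(im,'w12'); Q=R.from_euler('z',.067); f=lambda p:Q.apply(p-[.595,-.1253,0]).round(4)
for t,z in(('pad',.056),('knob',.095),('broken',.024)):
    for d in pinpoint('wrist',t)[:2]: print(t,round(d['confidence'],2),np.round(d['point']),f(w('wrist',d['point'],z,C)),w('wrist',d['point'],z,C).round(3))
for y in(-.12,-.04,.04):
    b=fitbox({'wrist':im},{'wrist':C},dark,np.r_[Q.inv().apply([0,y,0])[:2]+[.595,-.1253],-.067],.07,.16); print(b[1],f(np.r_[b[0][:2],.07]),(b[0][2]+.067).round(3))
E
```

```text
time: 58.15
eef_pos: [0.6404, 0.1254, 0.3249]
eef_rot: [0.023, 0.709, -0.024, 0.704]
ft_force: [1.2, -0.5, -0.7]
opening: 0.0425
time: 59.4
eef_pos: [0.5119, -0.0254, 0.4386]
eef_rot: [0.024, 0.707, -0.023, 0.706]
ft_force: [-0.2, 0.9, -0.3]
opening: 0.0685
pad 0.77 [216. 375.] [-0.0411  0.2107  0.056 ] [0.568 0.088 0.056]
knob 0.87 [280. 420.] [0.0249 0.2581 0.095 ] [0.637 0.131 0.095]
0.55 [ 0.0009 -0.1184  0.07  ] -0.012
0.47 [ 0.0021 -0.0406  0.07  ] 0.052
0.58 [0.0032 0.0379 0.07  ] 0.017
```

View pics/w12.png

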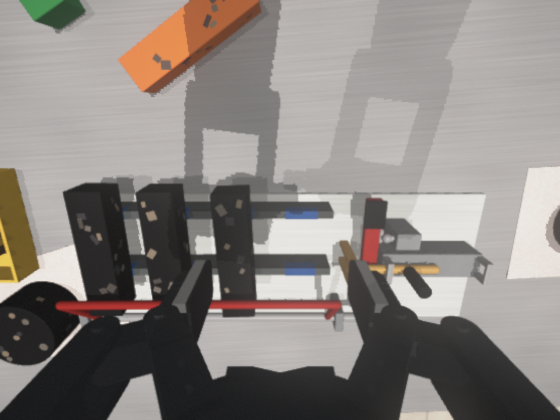

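The three beams lie on seats 1 to 3, parallel under the lowered bar. The lever is level with its pad at (375,216). The bolt rod crosses over it into the keeper at (347,260), with the knob at (420,280). Everything checks, so I hand in.

```bash
python3 -c "
from cell import manip; print(manip.sign_off(), manip.sense()['time'])"
```

```text
the job is handed in; nothing more can be done
the job is handed in; nothing more can be done
```

The rack is loaded and the job is handed in, at about 59 s on the robot's clock; `sign_off()` reports no verdict.

**What I did**
- I put the broken half in the scrap tray.
- I laid the three dark beams that were present on seats 1, 2 and 3. One of them had been knocked a few centimetres aside, so I measured it again before picking it up.
- I drew the bolt back from about 15 mm to 1 mm, then pressed the lever to its stop (28 N). It stayed down after I let go.
- I slid the bolt home to its stop and let go.

**Last checks (wrist camera)**

| Item | Reading |
|---|---|
| Beams | within about 3 mm along and 2 mm across the seat points, angles within 0.05 rad |
| Press pad | at the place it takes when the lever is caught |
| Knob | about 258 mm along the rack in the camera (home is 256 mm), so the bolt is about 52 of 54 mm home |
| Gripper | open and well above everything |

- **Weaker checks:** The beam fits overlapped the picture only 0.47 to 0.58, because the fingers and bar hid part of the beams; by eye they looked parallel and on their seats. The camera put the knob 5 mm off the bolt line, while the gripper position at the stop agreed with fully home.
- **Not checked again:** The broken half was out of the last picture. I confirmed it flat in the tray right after placing it, and nothing came near it afterwards. I did not measure the bystanders at the end; the arm touched none that I could see.

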